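# Unclip the docked drive and archive the loose ones under a cover plate

### The arm

A 7-joint arm with a two-finger parallel gripper is mounted at the origin on the work surface. World frame = base frame: x ahead of the robot, y to its left, z up, the work surface at z = 0. Lengths are in m, angles in rad, forces in N, time in s.
With the tool pointing down it reaches from about 0.35 to 0.9 m from the base axis. Payload 7.2 kg.
Tool frame: the origin (TCP) lies on the centre line of the jaws, within the pads' length; the fingertips stand ahead of it and the grasp point (between the pads) lies 2 mm behind it (manip.nose_length is the x of the fingertips in the tool frame, in m); x points along the fingers, y is the direction in which the jaws open and shut, and the axes are right-handed (so a half turn about x gives the same grasp; the last joint's range is limited). The gripper opens to 88 mm and grips with 3 to 60 N. Pads are 20 mm wide; open, the fingers measure 115 mm over their backs; the gripper's body (75 mm by 178 mm) begins 61 mm behind the grasp point.
Start: joints at [1.044, 0.411, -0.013, 1.596, 0.006, 1.134, -0.082], TCP at [0.277, -0.56, 0.24] pointing down, gripper open.
Joint ranges: [-2.95, 2.95], [-0.29, 1.99], [-1.47, 1.44], [0.14, 2.54], [-1.03, 4.17], [0.13, 1.85], [-2.86, 2.86]. Speed limits (rad/s): [2.39, 2.39, 3.01, 3.01, 3.14, 3.14, 3.14].

### API

Orientations are given as a unit quaternion [w, x, y, z].
In Python, from workcell import manip gives the robot as it stands.
- The arm moves only by the shell command python3 -m jog 'ROWS' [FORCE]. ROWS is JSON, a list of rows, each an object of numbers: "dx", "dy", "dz": the shift along the tool's x, y, z in cm; "twist": the turn about the tool's x in degrees; "fingers": the finger opening in cm, from 0 to 8.78. A call has 1 to 12 rows; each row is the pose to reach, as a shift and turn from the pose commanded when the call began, along the tool's axes at that moment; what a row does not reach only later rows make up. A row lasts 1/12 s, in which the tool goes at most 41.7 mm and 7.16 degrees, less where a joint would pass 70% of its speed; a pose out of reach is approached as far as the arm can. A call with a gripper value outside its range is refused whole. The fingers move at their own pace and stop on an object; FORCE is the grip in N (left out, the last holds). Time passes only in rows, so rows that repeat a pose let the fingers close. It gives the time, the measured TCP pose, the force and the opening at its end, in the units of the state.
- manip.get_state(): the state, without advancing time (a new reading comes with each control period).
- manip.camera(name): name is "scene" or "side" or "wrist"; returns a dict with "color" (400x640x3 uint8, red, green, blue), "depth" (400x640 float32, m along the optical axis (not along the pixel's ray), 0 where there is no reading), "fx", "fy", "cx", "cy" (pixels), "pose" (4x4, takes a point from camera to world coordinates); the wrist camera has in their place "T_tool_cam" (4x4, takes a point from camera to tool coordinates, whose origin is the TCP and whose axes are the tool frame's). Camera axes: x right, y down, z forward; pixel columns grow to the right and rows downward; lengths in m; the calibration is good to about 2 mm. The wrist camera is an equidistant fisheye: a pixel r from the principal point sees the ray r / f radians off the axis. A picture is of the moment at which its call begins: read the wrist's pose just before it.
- manip.hand_in(): hands the job in, once; it reports no verdict.
Trained networks look in the newest picture that a camera, given by its name, has taken for a name from the list of things; names that differ only in an ending like _2 or _b are one class to them, and where a whole thing is asked for, a point or a joint stands for the part that bears it (a point fixed in the world has none). Each returns a list of dicts, best first, with "score" (0 to 1); they miss things now and then, are a little off and sometimes report something else, mostly with a low value. They report only what shows in the picture. A call takes as long as a camera call. They do not tell look-alikes from the thing itself.
- manip.recognise(camera, label): "at" ([column, row] in pixels, amid what is visible of it).
- manip.regions_of(camera, label): "mask" (400x640 bool, what is visible of it) and "at" ([column, row] in pixels, amid what is visible of it).
- manip.place_of(camera, label): "at" ([column, row] in pixels: a listed point, or the origin of a listed thing).
The state is a dict: "time_s": time; "q": joint angles; "dq": joint speeds; "tau": joint torques, N m; "ee_pos": TCP position; "orientation": TCP orientation; "ft_force": force on the tool from outside, world axes, zero at the start; "moment": the same for the moment, N m; "gripper_width": finger opening in m.
Only numpy, scipy, OpenCV 4.12 (cv2) and the standard library are available. Lean on these libraries where they do the work, as an engineer would, in place of code of your own. Each camera call takes 0.05 s, during which the arm holds its last target.

### The job

Pinch the sprung orange tab of the drive in the reader dock to unclip it, lift it out and lay it on the pile of old drives in the tray that has the green tag beside it, then lay every loose drive from the desk on top of it, one on another, and last the blue cover plate, to make one straight flat pile in line with the tray. You do not know how high the pile is: lower each piece gently until you feel it touch before you let go, without dropping it or ramming it down, leave the tray with the red tag as it is, and do not disturb the mug, the mouse or the tape roll.

Things in the scene. Friction and masses are not known exactly. Their poses are not given: they have to be found in the camera images.
- dock: fixed white reader dock, base 150 x 110 mm, 6 mm thick; origin on the desk under the middle of the drive's pocket, x along the docked drive. Pocket walls (1.5 to 2 mm clear of the drive) end 16 mm above the desk. On its +y side a catch ledge, 50 mm long in x, inner edge at y = 36.5 mm, covers the tab's hook; its underside is 13 mm and its top 17 mm above the desk
- docked_drive: the drive in the dock, grey slab 120 x 56 x 28 mm (x, y, z), about 0.3 kg, its underside 6 mm above the desk while docked; origin at the centre of its underside. Amid its +y side sits the orange snap tab (point tab_face). Pinching the tab and the plain -y side (y = -28 mm) together, above the ledge, unhooks it; then lift straight up. Width over the tab: 64 mm free, 57 mm pressed
- tab_face (a point): middle of the tab's flat outer face, at y = +36 mm, 16 mm above the drive's underside. The face is 30 mm long in x and spans 5 to 27 mm above the underside. At the tab's foot (2 to 6 mm above the underside) a hook reaches out to y = +41 mm, under the dock's ledge. The point moves in with the tab
- snap_tab (a joint): how far the orange tab is pressed in: 0 free, 0.007 m fully pressed (its stop); the spring takes about 4 N to start and 8.5 N when fully in. Above about 0.0055 the hook is clear of the ledge
- tray_a: fixed grey tray, 150 x 92 mm, rim 14 mm high; at its middle stands a neat pile of older drives (120 x 60 mm, not movable), with nothing round it above the rim. The height of the pile's top is not reported and differs from start to start: 35 to 80 mm above the desk. Origin at the tray's centre on the desk; x along the length of the tray and of the pile
- tray_b: fixed grey tray, 150 x 92 mm, rim 14 mm high; at its middle stands a neat pile of older drives (120 x 60 mm, not movable), with nothing round it above the rim. The height of the pile's top is not reported and differs from start to start: 35 to 80 mm above the desk. Origin at the tray's centre on the desk; x along the length of the tray and of the pile
- tag_green: fixed flat green plaque, 45 x 80 x 6 mm, on the desk just beyond the far end of the tray that is to be used (about 110 mm from that tray's centre); origin at the centre of its underside
- tag_red: the same in red, beside the tray that is to be left as it is
- cover_plate: blue cover plate with two white stripes, 120 x 60 x 12 mm (x, y, z), 0.12 kg or so, lying flat on the desk; origin at the centre of its underside, x along its length. Goes on the pile last
- mug: bystander: terracotta mug, 76 mm across, 90 mm high; origin at the centre of its underside
- mouse: bystander: black computer mouse, 100 x 58 x 29 mm; origin at the centre of its underside
- tape_roll: bystander: yellow roll of tape lying flat, 90 mm across, 24 mm high; origin at the centre of its underside
- drive_1: loose storage drive, a dark grey slab 120 x 60 x 16 mm (x, y, z), 0.25 kg or so, lying flat on the desk; origin at the centre of its underside, x along its length. May be absent (None)
- drive_2: loose storage drive, a dark grey slab 120 x 60 x 16 mm (x, y, z), 0.25 kg or so, lying flat on the desk; origin at the centre of its underside, x along its length. May be absent (None)
- drive_3: loose storage drive, a dark grey slab 120 x 60 x 16 mm (x, y, z), 0.25 kg or so, lying flat on the desk; origin at the centre of its underside, x along its length. May be absent (None)
- drive_4: loose storage drive, a dark grey slab 120 x 60 x 16 mm (x, y, z), 0.25 kg or so, lying flat on the desk; origin at the centre of its underside, x along its length. May be absent (None)
Mind the look-alikes: they are no part of the job. Of the things that look like the cover_plate, the middle-sized one is meant.

How it is judged:
By the outcome, as a careful person would: the job done as asked, in the order asked, and still so for the second after the job is handed in, with the robot touching nothing.
Of drive_1, drive_2, drive_3, drive_4 only 2 to 4 are there at a start; the rules pass over those that are not, and their reading is None.
At some moment in a run one of cover_plate may be knocked a few centimetres aside while the robot is not near it.
It also fails if it takes over 210 s, if anything falls off the work surface, if the arm or the gripper's body presses on something with over 40 N, if the wrist force passes 120 N, or if a joint passes its speed limit or range.

## Working session

There is one attempt and no reset: what is moved stays moved. The work goes in short steps, Python scripts to look and compute and a shell command to move; the robot and the scene stay as the last step left them, time stands still between calls to the robot, and variables do not carry over. Pictures are saved under pics/ and viewed, and the job is handed in when it is done.

```bash
ls; mkdir -p pics; python3 - <<'E'
from workcell import manip
import cv2
print(manip.get_state(), manip.nose_length)
for n in ["scene","side","wrist"]:
    c=manip.camera(n); cv2.imwrite(f"pics/{n}0.png",c["color"][:,:,::-1])
    print(n,c["fx"],c["fy"],c["cx"],c["cy"],c.get("pose"),c.get("T_tool_cam"))
E
```

```text
pics
{'time_s': 0.0, 'q': array([ 1.04380218,  0.4119159 , -0.01269985,  1.59704807,  0.00565569,
        1.13432995, -0.08220519]), 'dq': array([-0.00081942,  0.00035413,  0.00134016,  0.00116134,  0.00061054,
        0.00119205,  0.00131698]), 'tau': array([ 1.51290092e-04, -5.87940860e+01,  6.41446766e-01, -2.91074520e+01,
       -5.38744451e-02,  1.83710363e-02,  1.18625812e-04]), 'ee_pos': array([ 0.27651398, -0.5599535 ,  0.23879754]), 'orientation': array([-0.16024372, -0.68838737, -0.16135676,  0.68877339]), 'ft_force': array([-0.19626399, -0.38088239,  0.01004525]), 'moment': array([-0.00191133,  0.00412921, -0.04011341]), 'gripper_width': 0.08783597753961622} 0.017
scene 501.36979714402895 501.36979714402895 317.63505866753593 209.29035618194388 [[ 0.12134834  0.82560692 -0.55104246  1.21710616]
 [ 0.99260486 -0.10271572  0.0646922  -0.12148035]
 [-0.00319039 -0.55481772 -0.83196582  1.10571994]
 [ 0.          0.          0.          1.        ]] None
side 518.5491658567283 518.5491658567283 319.5817303104783 191.46488754823167 [[-0.79351169 -0.37884953  0.47624808 -0.08807579]
 [-0.60854111  0.49927093 -0.61677083  0.770301  ]
 [-0.00411348 -0.7792314  -0.62672283  0.86992194]
 [ 0.          0.          0.          1.        ]] None
wrist 309.70691628693146 309.70691628693146 322.64169589970527 201.68559740419497 None [[-6.07543141e-04 -2.49760330e-01  9.68307497e-01 -1.45194840e-01]
 [ 9.99999739e-01 -5.31533302e-04  4.90326731e-04  9.33655436e-04]
 [ 3.92223515e-04  9.68307542e-01  2.49760587e-01 -6.69532209e-02]
 [ 0.00000000e+00  0.00000000e+00  0.00000000e+00  1.00000000e+00]]
```

View pics/scene0.png

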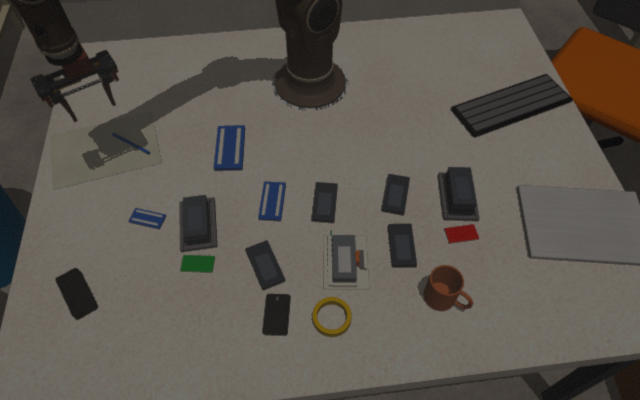

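View pics/side0.png

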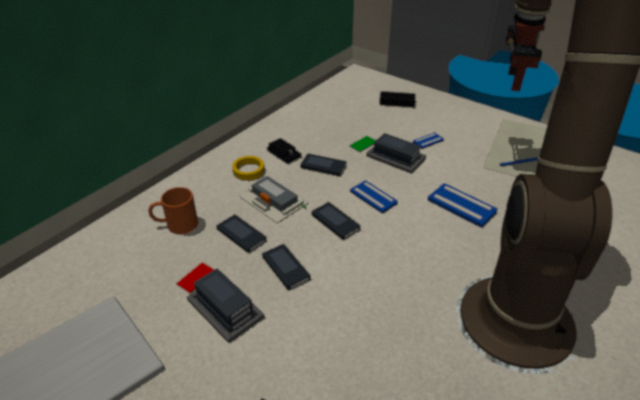

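View pics/wrist0.png

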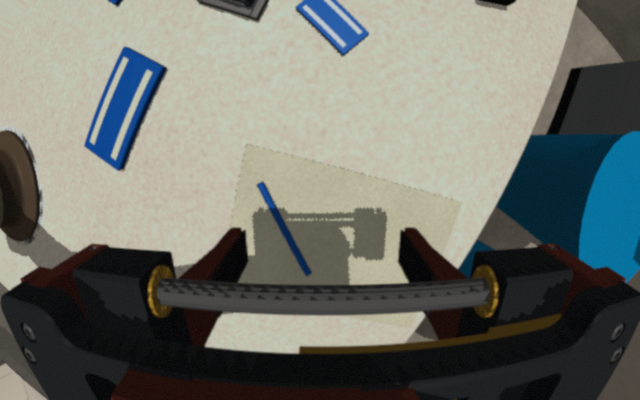

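The scene picture shows the green-tag tray at (197,220) and the red-tag one at (459,193). The dock is at (345,260) with its orange tab on the right at (360,257). Loose drives lie at (324,202), (396,194), (402,245) and (265,265), and the middle-sized blue plate is at (272,200). Next I'll measure their poses.

```bash
cat > h.py <<'E'
from workcell import manip
import numpy as np, cv2
from scipy.spatial.transform import Rotation as R
def toolpose():
    s=manip.get_state(); w,x,y,z=s["orientation"]
    T=np.eye(4);T[:3,:3]=R.from_quat([x,y,z,w]).as_matrix();T[:3,3]=s["ee_pos"];return T
def cloud(name):
    T=toolpose(); c=manip.camera(name); d=c["depth"]
    v,u=np.mgrid[0:400,0:640].astype(float)
    a=(u-c["cx"])/c["fx"]; b=(v-c["cy"])/c["fy"]
    if name=="wrist":
        r=np.hypot(a,b); k=np.where(r>1e-6,np.tan(np.minimum(r,1.5))/np.maximum(r,1e-6),1); a=a*k;b=b*k
        P=T@c["T_tool_cam"]
    else: P=c["pose"]
    p=np.stack([a*d,b*d,d],-1)@P[:3,:3].T+P[:3,3]
    p[d<=0]=np.nan
    return c,p,P
def rect(p,mask,band=0.006,ztop=None):
    q=p[mask]; q=q[~np.isnan(q[:,0])]
    z=np.percentile(q[:,2],85) if ztop is None else ztop
    zt=np.median(q[np.abs(q[:,2]-z)<band,2]); t=q[np.abs(q[:,2]-zt)<band]
    (cx,cy),(w,h),ang=cv2.minAreaRect((t[:,:2]*1000).astype(np.float32))
    if w<h: w,h,ang=h,w,ang+90
    ang=(ang+90)%180-90
    return dict(c=(round(cx,1),round(cy,1)),med=np.round(t[:,:2].mean(0)*1000,1),wh=(round(w,1),round(h,1)),ang=round(ang,1),z=round(zt*1000,1),n=len(t))
E
python3 - <<'E'
from h import *
for cam in ["scene","side"]:
    c,p,P=cloud(cam)
    print(cam, "desk z", np.nanmedian(p[150:300,100:300,2]))
    for l in ["drive_1","cover_plate","docked_drive","dock","tray_a","tag_green","tag_red","mug","mouse","tape_roll"]:
        for r in manip.regions_of(cam,l):
            if r["score"]<.2 or r["mask"].sum()<30: continue
            print(l,round(r["score"],2),np.round(r["at"]),rect(p,r["mask"]))
    for r in manip.place_of(cam,"tab_face"):
        u,v=np.round(r["at"]).astype(int); print("tab",r["score"],u,v,p[v,u])
E
```

```text
scene desk z 0.0005408571056764178
drive_1 0.91 [403. 246.] {'c': (624.7, 158.9), 'med': array([626.4, 158.4]), 'wh': (122.0, 60.7), 'ang': -6.3, 'z': np.float64(16.0), 'n': 1014}
drive_1 0.75 [324. 204.] {'c': (469.5, -15.8), 'med': array([472.7, -16.4]), 'wh': (125.3, 59.9), 'ang': -12.3, 'z': np.float64(16.0), 'n': 855}
drive_1 0.73 [263. 261.] {'c': (636.5, -185.0), 'med': array([ 639.3, -184.7]), 'wh': (123.1, 60.2), 'ang': 17.5, 'z': np.float64(15.8), 'n': 1092}
drive_1 0.64 [396. 197.] {'c': (466.6, 176.3), 'med': array([470.2, 175.1]), 'wh': (122.4, 59.0), 'ang': -19.6, 'z': np.float64(16.1), 'n': 810}
cover_plate 0.94 [273. 203.] {'c': (446.5, -153.7), 'med': array([ 449.8, -153.8]), 'wh': (123.7, 60.4), 'ang': -11.4, 'z': np.float64(11.9), 'n': 852}
cover_plate 0.93 [229. 149.] {'c': (248.2, -261.5), 'med': array([ 252.3, -261.4]), 'wh': (163.2, 80.2), 'ang': -5.0, 'z': np.float64(15.9), 'n': 1188}
cover_plate 0.82 [144. 219.] {'c': (460.6, -482.2), 'med': array([ 462.5, -481.3]), 'wh': (92.8, 46.5), 'ang': 69.4, 'z': np.float64(8.5), 'n': 511}
docked_drive 0.63 [345. 257.]
[... 4166 characters left out ...]
 (766.0, 224.1), 'med': array([765.9, 225.6]), 'wh': (78.4, 75.1), 'ang': 2.2, 'z': np.float64(82.7), 'n': 279}
mug 0.74 [245. 170.] {'c': (788.2, -36.0), 'med': array([786.8, -35.4]), 'wh': (93.5, 86.6), 'ang': -46.9, 'z': np.float64(22.4), 'n': 291}
mouse 0.88 [280. 149.] {'c': (768.7, -161.6), 'med': array([ 768.9, -160.1]), 'wh': (80.0, 50.8), 'ang': -7.1, 'z': np.float64(27.4), 'n': 259}
tape_roll 0.61 [247. 170.] {'c': (788.2, -36.0), 'med': array([786.8, -35.1]), 'wh': (93.5, 86.6), 'ang': -46.9, 'z': np.float64(22.3), 'n': 291}
tab 0.47 266 202 [0.64306278 0.04819039 0.01715698]
tab 0.38 375 198 [ 0.43380952 -0.14143645  0.01019045]
tab 0.17 271 194 [0.64113782 0.02968711 0.03252501]
```

```bash
cat >> h.py <<'E'
def plan(x,y,z,yaw):
    """rows shift to reach TCP x,y,z (m) with jaw axis (tool y) perpendicular to yaw deg (object's x-axis in world)"""
    T=toolpose(); d=T[:3,:3].T@(np.array([x,y,z])-T[:3,3])*100
    ty=T[:3,1]; cur=np.degrees(np.arctan2(ty[1],ty[0])); want=yaw+90
    # tool x points down: +twist turns ty clockwise seen from above
    t=-((want-cur+90)%180-90)
    print("cm dx %.2f dy %.2f dz %.2f twist %.1f (or %.1f)  rows>=%.1f"%(*d,t,t-180*np.sign(t),max(np.linalg.norm(d)/4.17,abs(t)/7.16)), "now",np.round(T[:3,3]*1000,1),"jawyaw %.1f"%(cur-90),"q7 %.2f"%manip.get_state()["q"][6],"F",np.round(manip.get_state()["ft_force"],1))
E
python3 - <<'E'
from h import *
print(np.round(toolpose(),4)); plan(.65,.012,.24,-7)
plan(.5,-.348,.24,0)
E
```

```text
[[ 0.      0.4429 -0.8966  0.2768]
 [-0.     -0.8966 -0.4429 -0.5604]
 [-1.      0.     -0.      0.2397]
 [ 0.      0.      0.      1.    ]]
cm dx -0.03 dy -34.79 dz -58.81 twist 33.3 (or -146.7)  rows>=16.4 now [ 276.8 -560.4  239.7] jawyaw -153.7 q7 -0.08 F [ 0.4 -0.4  1.3]
cm dx -0.03 dy -9.15 dz -29.42 twist 26.3 (or -153.7)  rows>=7.4 now [ 276.8 -560.4  239.7] jawyaw -153.7 q7 -0.08 F [ 0.4 -0.4  1.3]
```

```bash
python3 -m jog '[{"dx":0,"dy":-2,"dz":-4,"twist":5},{"dx":0,"dy":-3.2,"dz":-8,"twist":11},{"dx":0,"dy":-4.5,"dz":-12,"twist":16},{"dx":0,"dy":-6,"dz":-16,"twist":20},{"dx":0,"dy":-7.5,"dz":-20,"twist":23},{"dx":0,"dy":-8.5,"dz":-24,"twist":25},{"dx":0,"dy":-9,"dz":-27,"twist":26},{"dx":0,"dy":-9.15,"dz":-29,"twist":26},{"dx":0,"dy":-9.15,"dz":-29,"twist":26},{"dx":0,"dy":-9.15,"dz":-29,"twist":26},{"dx":0,"dy":-9.15,"dz":-29,"twist":26}]'
cat >> h.py <<'E'
def look(label,pic=None,cam="wrist",minsc=.3,ztop=None):
    c,p,P=cloud(cam)
    for r in manip.regions_of(cam,label):
        if r["score"]<minsc or r["mask"].sum()<30: continue
        print(label,round(r["score"],2),np.round(r["at"]),rect(p,r["mask"],ztop=ztop))
    if pic: cv2.imwrite("pics/"+pic,c["color"][:,:,::-1])
    return c,p,P
E
python3 - <<'E'
from h import *
look("tray_a","w1.png")
plan(.494,-.346,.24,0)
E
```

```text
tray_a 0.88 [240.   6.] {'c': (422.3, -358.0), 'med': array([ 428.7, -368.7]), 'wh': (93.6, 27.5), 'ang': -70.5, 'z': np.float64(13.8), 'n': 651}
cm dx -0.04 dy -9.60 dz -28.97 twist 26.3 (or -153.7)  rows>=7.3 now [ 276.8 -560.4  239.6] jawyaw -153.7 q7 -0.08 F [ 0.1 -0.2  0.4]$[0]: bad value
```

View pics/w1.png

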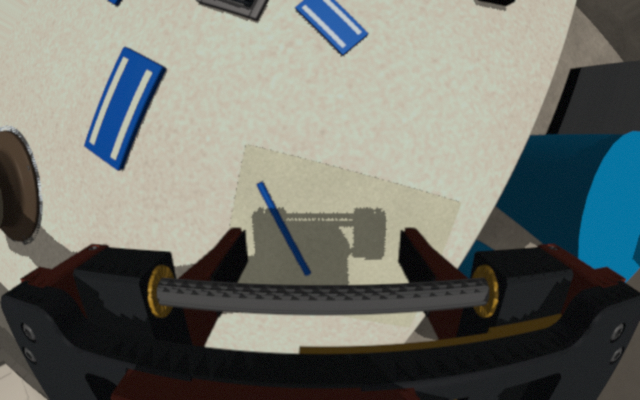

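The picture is the same as before because the call was refused. I'll give every field.

```bash
python3 -m jog '[{"dx":0,"dy":-2,"dz":-4,"twist":5,"fingers":8.78},{"dx":0,"dy":-3.2,"dz":-8,"twist":11,"fingers":8.78},{"dx":0,"dy":-4.5,"dz":-12,"twist":16,"fingers":8.78},{"dx":0,"dy":-6,"dz":-16,"twist":20,"fingers":8.78},{"dx":0,"dy":-7.5,"dz":-20,"twist":23,"fingers":8.78},{"dx":0,"dy":-8.5,"dz":-24,"twist":25,"fingers":8.78},{"dx":0,"dy":-9,"dz":-27,"twist":26,"fingers":8.78},{"dx":0,"dy":-9.15,"dz":-29,"twist":26,"fingers":8.78},{"dx":0,"dy":-9.15,"dz":-29,"twist":26,"fingers":8.78},{"dx":0,"dy":-9.15,"dz":-29,"twist":26,"fingers":8.78},{"dx":0,"dy":-9.15,"dz":-29,"twist":26,"fingers":8.78}]'
python3 - <<'E'
from h import *
look("tray_a","w1b.png")
plan(.494,-.346,.24,0)
E
```

```text
time_s: 2.37
ee_pos: [0.4953, -0.3508, 0.2395]
orientation: [-0.002, -0.707, -0.001, 0.707]
ft_force: [-0.0, 0.0, 0.0]
gripper_width: 0.0877
tray_a 0.88 [319. 177.] {'c': (495.1, -350.5), 'med': array([ 497.6, -350.4]), 'wh': (120.7, 60.5), 'ang': 1.6, 'z': np.float64(49.4), 'n': 5617}
tray_a 0.53 [  3. 201.] {'c': (487.5, 303.7), 'med': array([465.6, 300.3]), 'wh': (146.1, 30.1), 'ang': -12.7, 'z': np.float64(11.3), 'n': 244}
cm dx -0.03 dy -0.54 dz 0.09 twist 0.1 (or -179.9)  rows>=0.1 now [ 494.9 -351.4  239.7] jawyaw -179.9 q7 -1.04 F [ 0.3  0.5 -0.1]
```

View pics/w1b.png

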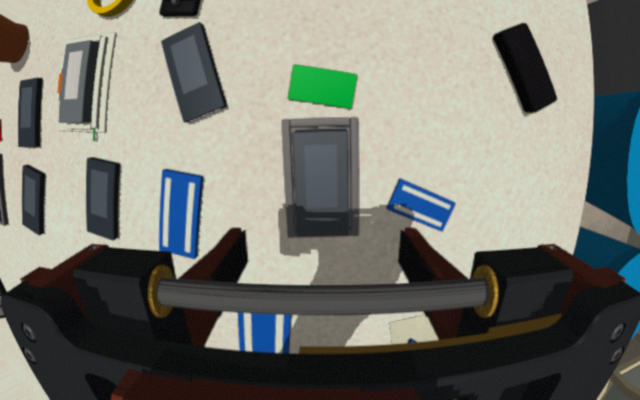

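The wrist picture shows the pile of the green-tagged tray at (322,180). Its centre measures (495.1, -350.5) mm, yaw 1.6°, top at about 49 mm. Next is the dock.

```bash
python3 - <<'E'
from h import *
plan(.63,.011,.24,-6.9)
E
```

```text
cm dx -0.06 dy -36.20 dz -13.60 twist 7.0 (or -173.0)  rows>=9.3 now [ 494.9 -351.4  239.7] jawyaw -179.9 q7 -1.04 F [ 0.3  0.5 -0.1]
```

```bash
python3 -m jog '[{"dx":0,"dy":-2,"dz":-1,"twist":0,"fingers":8.78},{"dx":0,"dy":-5.5,"dz":-2,"twist":1,"fingers":8.78},{"dx":0,"dy":-9,"dz":-3,"twist":2,"fingers":8.78},{"dx":0,"dy":-13,"dz":-5,"twist":3,"fingers":8.78},{"dx":0,"dy":-17,"dz":-6.5,"twist":4,"fingers":8.78},{"dx":0,"dy":-21,"dz":-8,"twist":5,"fingers":8.78},{"dx":0,"dy":-25,"dz":-9.5,"twist":6,"fingers":8.78},{"dx":0,"dy":-29,"dz":-11,"twist":7,"fingers":8.78},{"dx":0,"dy":-32,"dz":-12,"twist":7,"fingers":8.78},{"dx":0,"dy":-34.5,"dz":-13,"twist":7,"fingers":8.78},{"dx":0,"dy":-36.2,"dz":-13.6,"twist":7,"fingers":8.78},{"dx":0,"dy":-36.2,"dz":-13.6,"twist":7,"fingers":8.78}]'
python3 -m jog '[{"dx":0,"dy":0,"dz":0,"twist":0,"fingers":8.78},{"dx":0,"dy":0,"dz":0,"twist":0,"fingers":8.78},{"dx":0,"dy":0,"dz":0,"twist":0,"fingers":8.78}]'
python3 - <<'E'
from h import *
c,p,P=look("docked_drive","w2.png")
for l in ["snap_tab","tab_face"]:
  for r in manip.regions_of("wrist",l): 
    print(l,r["score"],np.round(r["at"]),np.nanmedian(p[r["mask"]],0),np.nanmax(p[r["mask"]],0),np.nanmin(p[r["mask"]],0))
  for r in manip.place_of("wrist",l): u,v=np.round(r["at"]).astype(int); print("pt",r["score"],u,v,p[v,u])
look("dock");look("drive_1")
# docked drive: grey (not orange) top
for r in manip.regions_of("wrist","docked_drive")[:1]:
    hsv=cv2.cvtColor(c["color"],cv2.COLOR_RGB2HSV); m=r["mask"]&~((hsv[...,1]>100)&(hsv[...,0]<25)); print("grey",rect(p,m,.004))
plan(.65,.011,.24,-6.9)
E
```

```text
time_s: 3.47
ee_pos: [0.631, 0.017, 0.2395]
orientation: [-0.041, 0.706, -0.039, -0.706]
ft_force: [-0.2, 0.9, -1.0]
gripper_width: 0.088
time_s: 3.72
ee_pos: [0.6302, 0.0101, 0.2398]
orientation: [-0.042, 0.706, -0.043, -0.706]
ft_force: [0.3, -0.3, -0.2]
gripper_width: 0.0875
docked_drive 0.7 [322. 164.] {'c': (649.5, 11.9), 'med': array([650.4,   8.9]), 'wh': (119.3, 63.9), 'ang': -7.4, 'z': np.float64(34.2), 'n': 4962}
docked_drive 0.35 [555. 167.] {'c': (609.2, -352.4), 'med': array([ 610.5, -347.2]), 'wh': (85.0, 45.6), 'ang': 80.6, 'z': np.float64(6.1), 'n': 1004}
snap_tab 0.48 [294. 167.] [0.65544071 0.0391612  0.03309736] [0.66865596 0.04593567 0.03559196] [0.63906958 0.03210095 0.00476538]Traceback (most recent call last):
  File "<stdin>", line 6, in <module>
ValueError: it knows: cover_plate, dock, docked_drive, drive, mouse, mug, tab_face, tag_green, tag_red, tape_roll, tray
```

View pics/w2.png

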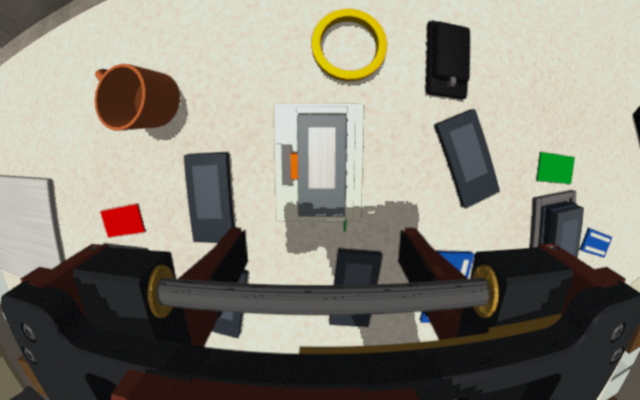

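```bash
python3 - <<'E'
from h import *
c,p,P=cloud("wrist")
m=manip.regions_of("wrist","docked_drive")[0]["mask"]
hsv=cv2.cvtColor(c["color"],cv2.COLOR_RGB2HSV); g=m&~((hsv[...,1]>100)&(hsv[...,0]<25))
g=cv2.erode(cv2.morphologyEx(g.astype(np.uint8),cv2.MORPH_OPEN,np.ones((7,7))),np.ones((1,1)))>0
print("grey",rect(p,g,.004))
for r in manip.place_of("wrist","tab_face")+manip.place_of("wrist","docked_drive"): print(r["score"],r["at"])
for l in ["dock","drive"]:
  for r in manip.regions_of("wrist",l):
    if r["score"]>.3: print(l,r["score"],np.round(r["at"]),rect(p,r["mask"]))
plan(.6492,.0084,.24,-7)
E
```

```text
grey {'c': (648.9, 7.3), 'med': array([650.5,   7.6]), 'wh': (119.6, 56.3), 'ang': -7.0, 'z': np.float64(34.2), 'n': 4891}
0.65 [292.0, 164.7]
0.82 [323.5, 162.2]
dock 0.63 [298. 149.] {'c': (649.6, 15.6), 'med': array([655.4,   5.4]), 'wh': (140.4, 95.5), 'ang': -7.3, 'z': np.float64(15.5), 'n': 2112}
drive 0.87 [356. 271.] {'c': (470.1, -15.9), 'med': array([487.4, -19.1]), 'wh': (119.6, 60.8), 'ang': -12.4, 'z': np.float64(16.0), 'n': 1860}
drive 0.73 [467. 158.] {'c': (636.0, -185.4), 'med': array([ 638.2, -183. ]), 'wh': (120.2, 61.4), 'ang': 17.7, 'z': np.float64(16.2), 'n': 3665}
drive 0.64 [213. 194.] {'c': (623.6, 158.2), 'med': array([628.1, 157.2]), 'wh': (119.9, 60.6), 'ang': -6.5, 'z': np.float64(16.1), 'n': 3665}
drive 0.61 [232. 324.] {'c': (463.7, 165.3), 'med': array([437.4, 172.5]), 'wh': (121.9, 42.0), 'ang': -22.7, 'z': np.float64(15.8), 'n': 624}
cm dx -0.03 dy 0.20 dz -1.91 twist 0.3 (or -179.7)  rows>=0.5 now [630.4  12.7 239.7] jawyaw -186.7 q7 -1.84 F [ 0.5 -0.4 -0. ]
```

```bash
python3 - <<'E'
from h import *
for i in range(4):
    manip.camera("side"); s=manip.get_state(); print(s["time_s"],np.round(s["ee_pos"]*1000,1),np.round(s["dq"],3))
plan(.649,.0079,.0375,-7)
E
```

```text
4.2167 [630.4  12.7 239.7] [-0.002  0.    -0.001 -0.001 -0.001  0.002 -0.001]
4.2667 [630.4  12.8 239.6] [ 0.001  0.002 -0.    -0.002  0.001  0.     0.001]
4.3167 [630.4  12.8 239.7] [-0.001  0.002  0.     0.    -0.001  0.002 -0.001]
4.3667 [630.4  12.9 239.6] [ 0.001  0.002 -0.     0.    -0.001  0.001 -0.   ]
cm dx 20.21 dy 0.28 dz -1.90 twist 0.3 (or -179.7)  rows>=4.9 now [630.4  12.9 239.6] jawyaw -186.7 q7 -1.84 F [0.5 0.5 0.2]
```

```bash
python3 -m jog '[{"dx":0,"dy":0.28,"dz":-1.9,"twist":0.3,"fingers":8.78},{"dx":2,"dy":0.28,"dz":-1.9,"twist":0.3,"fingers":8.78},{"dx":5,"dy":0.28,"dz":-1.9,"twist":0.3,"fingers":8.78},{"dx":8,"dy":0.28,"dz":-1.9,"twist":0.3,"fingers":8.78},{"dx":11,"dy":0.28,"dz":-1.9,"twist":0.3,"fingers":8.78},{"dx":13.5,"dy":0.28,"dz":-1.9,"twist":0.3,"fingers":8.78},{"dx":15.5,"dy":0.28,"dz":-1.9,"twist":0.3,"fingers":8.78},{"dx":16.5,"dy":0.28,"dz":-1.9,"twist":0.3,"fingers":8.78},{"dx":17,"dy":0.28,"dz":-1.9,"twist":0.3,"fingers":8.78},{"dx":17,"dy":0.28,"dz":-1.9,"twist":0.3,"fingers":8.78},{"dx":17,"dy":0.28,"dz":-1.9,"twist":0.3,"fingers":8.78},{"dx":17,"dy":0.28,"dz":-1.9,"twist":0.3,"fingers":8.78}]'
python3 - <<'E'
from h import *
c=manip.camera("wrist"); cv2.imwrite("pics/w3.png",c["color"][:,:,::-1])
plan(.649,.0079,.0375,-7)
E
```

```text
time_s: 5.37
ee_pos: [0.65, 0.0078, 0.0712]
orientation: [-0.043, 0.707, -0.043, -0.705]
ft_force: [0.1, 0.5, 0.3]
gripper_width: 0.0879
cm dx 3.37 dy 0.00 dz 0.11 twist -0.0 (or 180.0)  rows>=0.8 now [650.    7.8  71.2] jawyaw -187.0 q7 -1.86 F [-0.6 -0.3  0.2]
```

View pics/w3.png

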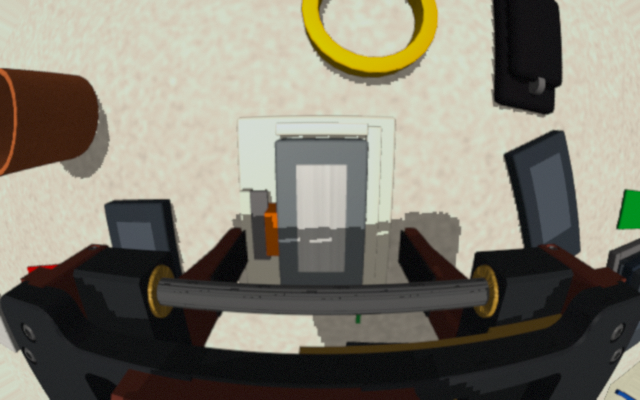

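The fingers straddle the drive: it sits at (322,210) with the tab at (270,225). I'll lower and pinch.

```bash
python3 -m jog '[{"dx":1.5,"dy":0,"dz":0.1,"twist":0,"fingers":8.78},{"dx":2.5,"dy":0,"dz":0.1,"twist":0,"fingers":8.78},{"dx":3.1,"dy":0,"dz":0.1,"twist":0,"fingers":8.78},{"dx":3.37,"dy":0,"dz":0.1,"twist":0,"fingers":8.78},{"dx":3.37,"dy":0,"dz":0.1,"twist":0,"fingers":8.0},{"dx":3.37,"dy":0,"dz":0.1,"twist":0,"fingers":7.5},{"dx":3.37,"dy":0,"dz":0.1,"twist":0,"fingers":7},{"dx":3.37,"dy":0,"dz":0.1,"twist":0,"fingers":6.5},{"dx":3.37,"dy":0,"dz":0.1,"twist":0,"fingers":6},{"dx":3.37,"dy":0,"dz":0.1,"twist":0,"fingers":5.5},{"dx":3.37,"dy":0,"dz":0.1,"twist":0,"fingers":5.2},{"dx":3.37,"dy":0,"dz":0.1,"twist":0,"fingers":5.2}]' 30
python3 -m jog '[{"dx":0,"dy":0,"dz":0,"twist":0,"fingers":5.2},{"dx":0,"dy":0,"dz":0,"twist":0,"fingers":5.2},{"dx":0,"dy":0,"dz":0,"twist":0,"fingers":5.2},{"dx":0,"dy":0,"dz":0,"twist":0,"fingers":5.2},{"dx":0,"dy":0,"dz":0,"twist":0,"fingers":5.2}]'
python3 - <<'E'
from h import *
print(manip.get_state()["gripper_width"]);plan(.649,.0079,.24,-7)
E
```

```text
time_s: 6.42
ee_pos: [0.6485, 0.0084, 0.0366]
orientation: [-0.043, 0.706, -0.043, -0.705]
ft_force: [-0.6, 3.3, 4.2]
gripper_width: 0.0564
time_s: 6.83
ee_pos: [0.6485, 0.0084, 0.0366]
orientation: [-0.043, 0.706, -0.043, -0.705]
ft_force: [-0.5, 3.1, 5.2]
gripper_width: 0.0567
0.05665151379771759
cm dx -20.34 dy 0.03 dz -0.08 twist 0.0 (or -180.0)  rows>=4.9 now [648.5   8.4  36.6] jawyaw -187.0 q7 -1.87 F [-0.5  3.1  5.2]
```

```bash
python3 -m jog '[{"dx":-0.2,"dy":0,"dz":0,"twist":0,"fingers":5.2},{"dx":-0.5,"dy":0,"dz":0,"twist":0,"fingers":5.2},{"dx":-0.9,"dy":0,"dz":0,"twist":0,"fingers":5.2},{"dx":-1.3,"dy":0,"dz":0,"twist":0,"fingers":5.2},{"dx":-1.8,"dy":0,"dz":0,"twist":0,"fingers":5.2},{"dx":-2.4,"dy":0,"dz":0,"twist":0,"fingers":5.2},{"dx":-3,"dy":0,"dz":0,"twist":0,"fingers":5.2},{"dx":-4,"dy":0,"dz":0,"twist":0,"fingers":5.2},{"dx":-5,"dy":0,"dz":0,"twist":0,"fingers":5.2},{"dx":-6,"dy":0,"dz":0,"twist":0,"fingers":5.2},{"dx":-6,"dy":0,"dz":0,"twist":0,"fingers":5.2}]'
python3 - <<'E'
from h import *
c,p,P=look("docked_drive","w4.png")
print(manip.get_state()["gripper_width"]);plan(.649,.0079,.24,-7)
E
```

```text
time_s: 7.75
ee_pos: [0.6495, 0.0079, 0.099]
orientation: [-0.043, 0.707, -0.043, -0.704]
ft_force: [0.3, 0.5, -2.1]
gripper_width: 0.0564
docked_drive 0.47 [526. 193.] {'c': (636.5, -185.4), 'med': array([ 642.6, -180.1]), 'wh': (119.7, 61.4), 'ang': 17.3, 'z': np.float64(16.2), 'n': 6076}
0.05648937590294402
cm dx -14.32 dy -0.01 dz -0.08 twist -0.0 (or 180.0)  rows>=3.4 now [648.4   7.9  96.8] jawyaw -187.0 q7 -1.86 F [-0.3  0.5 -2.5]
```

View pics/w4.png

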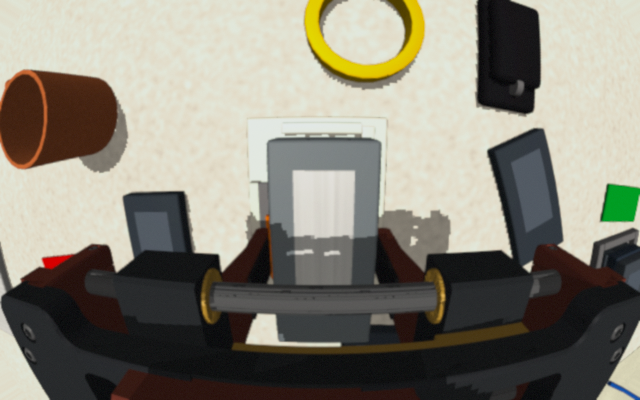

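```bash
cat >> h.py <<'E'
def held(zoff=-0.0025,band=.008):
    """pose of held slab top in tool-aligned frame: rel to TCP"""
    T=toolpose(); c,p,P=cloud("wrist")
    q=(p-T[:3,3])@T[:3,:3]   # tool coords: x down
    q=q.reshape(-1,3); k=(np.abs(q[:,0]+zoff)<band)&(np.abs(q[:,1])<.036)&(np.abs(q[:,2])<.09)&~np.isnan(q[:,0])
    t=q[k]; A=np.c_[t[:,1:],np.ones(len(t))]; s=np.linalg.lstsq(A,t[:,0],rcond=None)[0]
    (a,b),(w,h),ang=cv2.minAreaRect((t[:,[2,1]]*1000).astype(np.float32))
    if w<h: w,h,ang=h,w,ang+90
    ang=(ang+90)%180-90
    print("held: tool z %.1f y %.1f size %.1f x %.1f ang(z->y) %.1f top x %.1f tilt deg along y %.2f z %.2f n %d zext %.1f %.1f"%(a,b,w,h,ang,s[2]*1000,*np.degrees(s[:2]),len(t),t[:,2].min()*1e3,t[:,2].max()*1e3))
E
python3 - <<'E'
from h import *
held(); plan(.495,-.3505,.24,1.6); print(np.round(toolpose()[:3,:3],3))
E
```

```text
held: tool z -0.5 y 0.0 size 120.4 x 71.7 ang(z->y) -0.4 top x 2.5 tilt deg along y -0.45 z -0.13 n 19017 zext -60.7 59.9
cm dx -14.39 dy 37.44 dz 10.80 twist -8.6 (or 171.4)  rows>=10.0 now [648.    7.9  96.1] jawyaw -187.0 q7 -1.86 F [-0.1 -0.7 -2.9]
[[ 0.    -0.122 -0.993]
 [-0.    -0.993  0.122]
 [-1.     0.    -0.   ]]
```

```bash
python3 -m jog '[{"dx":-1.5,"dy":0,"dz":0,"twist":0,"fingers":5.2},{"dx":-3.5,"dy":2,"dz":0.5,"twist":-1,"fingers":5.2},{"dx":-5.5,"dy":5,"dz":1.5,"twist":-2,"fingers":5.2},{"dx":-7,"dy":8.5,"dz":2.5,"twist":-3,"fingers":5.2},{"dx":-8,"dy":12,"dz":3.5,"twist":-4,"fingers":5.2},{"dx":-8,"dy":15.5,"dz":4.5,"twist":-5,"fingers":5.2},{"dx":-8,"dy":19,"dz":5.5,"twist":-6,"fingers":5.2},{"dx":-8,"dy":22.5,"dz":6.5,"twist":-7,"fingers":5.2},{"dx":-8,"dy":26,"dz":7.5,"twist":-8,"fingers":5.2},{"dx":-8,"dy":29,"dz":8.5,"twist":-8.6,"fingers":5.2},{"dx":-8,"dy":32,"dz":9.5,"twist":-8.6,"fingers":5.2},{"dx":-8,"dy":34,"dz":10,"twist":-8.6,"fingers":5.2}]'
python3 -m jog '[{"dx":0,"dy":1,"dz":0.2,"twist":0,"fingers":5.2},{"dx":0,"dy":2,"dz":0.4,"twist":0,"fingers":5.2},{"dx":0,"dy":2.5,"dz":0.5,"twist":0,"fingers":5.2},{"dx":0,"dy":2.5,"dz":0.5,"twist":0,"fingers":5.2},{"dx":0,"dy":2.5,"dz":0.5,"twist":0,"fingers":5.2}]'
python3 - <<'E'
from h import *
held(); plan(.4945,-.3465,.095,1.6); print(manip.get_state()["gripper_width"])
E
```

```text
time_s: 8.9
ee_pos: [0.5044, -0.3208, 0.1752]
orientation: [-0.009, -0.706, -0.008, 0.708]
ft_force: [-0.3, 0.1, -2.6]
gripper_width: 0.0566
time_s: 9.32
ee_pos: [0.5038, -0.3411, 0.1757]
orientation: [0.01, 0.707, 0.011, -0.707]
ft_force: [-0.2, 0.8, -1.8]
gripper_width: 0.0566
held: tool z -0.3 y 0.0 size 120.4 x 71.8 ang(z->y) -0.2 top x 2.5 tilt deg along y -0.41 z -0.16 n 19062 zext -60.5 59.9
cm dx 8.07 dy 0.55 dz 0.95 twist 0.1 (or -179.9)  rows>=2.0 now [ 503.8 -340.8  175.8] jawyaw -178.3 q7 -1.07 F [-0.6  0.4 -2.6]
0.05625321926441583
```

```bash
python3 -m jog '[{"dx":1,"dy":0.3,"dz":0.5,"twist":0,"fingers":5.2},{"dx":3,"dy":0.55,"dz":0.95,"twist":0,"fingers":5.2},{"dx":5,"dy":0.55,"dz":0.95,"twist":0,"fingers":5.2},{"dx":6.5,"dy":0.55,"dz":0.95,"twist":0,"fingers":5.2},{"dx":7.7,"dy":0.55,"dz":0.95,"twist":0,"fingers":5.2},{"dx":8.3,"dy":0.55,"dz":0.95,"twist":0,"fingers":5.2},{"dx":8.3,"dy":0.55,"dz":0.95,"twist":0,"fingers":5.2},{"dx":8.3,"dy":0.55,"dz":0.95,"twist":0,"fingers":5.2},{"dx":8.3,"dy":0.55,"dz":0.95,"twist":0,"fingers":5.2}]'
python3 - <<'E'
from h import *
plan(.4945,-.3465,.080,1.6)
E
```

```text
time_s: 10.12
ee_pos: [0.4943, -0.3485, 0.0938]
orientation: [0.01, 0.708, 0.01, -0.707]
ft_force: [0.7, 0.1, -1.9]
gripper_width: 0.0564
cm dx 1.38 dy -0.20 dz -0.03 twist -0.0 (or 180.0)  rows>=0.3 now [ 494.3 -348.5   93.8] jawyaw -178.4 q7 -1.06 F [ 0.7  0.1 -1.9]
```

```bash
python3 -m jog '[{"dx":0.3,"dy":-0.1,"dz":0,"twist":0,"fingers":5.2},{"dx":0.6,"dy":-0.1,"dz":0,"twist":0,"fingers":5.2},{"dx":0.8,"dy":-0.1,"dz":0,"twist":0,"fingers":5.2},{"dx":0.9,"dy":-0.1,"dz":0,"twist":0,"fingers":5.2},{"dx":0.9,"dy":-0.1,"dz":0,"twist":0,"fingers":5.2},{"dx":0.9,"dy":-0.1,"dz":0,"twist":0,"fingers":5.2}]'
python3 - <<'E'
from h import *
plan(.4945,-.3465,.080,1.6)
E
```

```text
time_s: 10.62
ee_pos: [0.4936, -0.3473, 0.0839]
orientation: [-0.01, -0.707, -0.01, 0.707]
ft_force: [-0.1, 0.1, -2.8]
gripper_width: 0.0561
cm dx 0.39 dy -0.07 dz -0.10 twist -0.0 (or 180.0)  rows>=0.1 now [ 493.6 -347.3   83.9] jawyaw -178.4 q7 -1.07 F [-0.1  0.1 -2.8]
```

```bash
python3 -m jog '[{"dx":0.1,"dy":-0.07,"dz":-0.1,"twist":0,"fingers":5.2},{"dx":0.2,"dy":-0.07,"dz":-0.1,"twist":0,"fingers":5.2},{"dx":0.25,"dy":-0.07,"dz":-0.1,"twist":0,"fingers":5.2},{"dx":0.25,"dy":-0.07,"dz":-0.1,"twist":0,"fingers":5.2},{"dx":0.25,"dy":-0.07,"dz":-0.1,"twist":0,"fingers":5.2}]'
python3 -m jog '[{"dx":0.05,"dy":0,"dz":0,"twist":0,"fingers":5.2},{"dx":0.1,"dy":0,"dz":0,"twist":0,"fingers":5.2},{"dx":0.1,"dy":0,"dz":0,"twist":0,"fingers":5.2},{"dx":0.1,"dy":0,"dz":0,"twist":0,"fingers":5.2}]'
```

```text
time_s: 11.03
ee_pos: [0.4945, -0.3465, 0.0814]
orientation: [-0.01, -0.707, -0.01, 0.707]
ft_force: [-0.6, 0.1, -2.1]
gripper_width: 0.0563
time_s: 11.37
ee_pos: [0.4945, -0.3465, 0.0804]
orientation: [-0.01, -0.707, -0.01, 0.707]
ft_force: [-1.0, -1.2, -2.7]
gripper_width: 0.0567
```

```bash
for i in 1 ; do python3 -m jog '[{"dx":0.05,"dy":0,"dz":0,"twist":0,"fingers":5.2},{"dx":0.05,"dy":0,"dz":0,"twist":0,"fingers":5.2},{"dx":0.05,"dy":0,"dz":0,"twist":0,"fingers":5.2}]'; python3 -m jog '[{"dx":0.05,"dy":0,"dz":0,"twist":0,"fingers":5.2},{"dx":0.05,"dy":0,"dz":0,"twist":0,"fingers":5.2},{"dx":0.05,"dy":0,"dz":0,"twist":0,"fingers":5.2}]'; done
```

```text
time_s: 11.62
ee_pos: [0.4946, -0.3466, 0.08]
orientation: [0.01, 0.707, 0.01, -0.707]
ft_force: [-0.2, -0.9, -1.9]
gripper_width: 0.0562
time_s: 11.87
ee_pos: [0.4946, -0.3466, 0.0798]
orientation: [0.01, 0.707, 0.01, -0.707]
ft_force: [-0.7, 1.5, 3.4]
gripper_width: 0.0568
```

Contact felt at TCP z ≈ 80 mm, where Fz went from -2.7 to +3.4 N. I'll open slowly.

```bash
python3 -m jog '[{"dx":0,"dy":0,"dz":0,"twist":0,"fingers":5.7},{"dx":0,"dy":0,"dz":0,"twist":0,"fingers":5.9},{"dx":0,"dy":0,"dz":0,"twist":0,"fingers":6.1},{"dx":0,"dy":0,"dz":0,"twist":0,"fingers":6.3},{"dx":0,"dy":0,"dz":0,"twist":0,"fingers":6.5},{"dx":0,"dy":0,"dz":0,"twist":0,"fingers":7},{"dx":0,"dy":0,"dz":0,"twist":0,"fingers":8},{"dx":0,"dy":0,"dz":0,"twist":0,"fingers":8.78},{"dx":0,"dy":0,"dz":0,"twist":0,"fingers":8.78},{"dx":0,"dy":0,"dz":0,"twist":0,"fingers":8.78}]'
python3 -m jog '[{"dx":-0.5,"dy":0,"dz":0,"twist":0,"fingers":8.78},{"dx":-2,"dy":0,"dz":0,"twist":0,"fingers":8.78},{"dx":-4,"dy":0,"dz":0,"twist":0,"fingers":8.78},{"dx":-7,"dy":0,"dz":0,"twist":0,"fingers":8.78},{"dx":-10,"dy":0,"dz":0,"twist":0,"fingers":8.78},{"dx":-13,"dy":0,"dz":0,"twist":0,"fingers":8.78},{"dx":-15,"dy":0,"dz":0,"twist":0,"fingers":8.78},{"dx":-16,"dy":0,"dz":0,"twist":0,"fingers":8.78},{"dx":-16,"dy":0,"dz":0,"twist":0,"fingers":8.78},{"dx":-16,"dy":0,"dz":0,"twist":0,"fingers":8.78},{"dx":-16,"dy":0,"dz":0,"twist":0,"fingers":8.78},{"dx":-16,"dy":0,"dz":0,"twist":0,"fingers":8.78}]'
cat >> h.py <<'E'
def pile(z,pic=None,band=.006,c0=(.495,-.3505),nb=True,yaw=1.6):
    """rect of the slab top near z at the green tray; excludes orange"""
    c,p,P=cloud("wrist"); hsv=cv2.cvtColor(c["color"],cv2.COLOR_RGB2HSV)
    m=(np.abs(p[...,2]-z)<band)&(np.hypot(p[...,0]-c0[0],p[...,1]-c0[1])<.09)&~((hsv[...,1]>100)&(hsv[...,0]<25))
    m=cv2.morphologyEx(m.astype(np.uint8),cv2.MORPH_OPEN,np.ones((7,7)))
    n,l,s,_=cv2.connectedComponentsWithStats(m); m=l==1+np.argmax(s[1:,4])
    r=rect(p,m); 
    d=np.array(r["c"])-np.array([495.1,-350.5]); a=np.radians(yaw); 
    t=p[m]; A=np.c_[t[:,:2],np.ones(len(t))]; sl=np.degrees(np.linalg.lstsq(A,t[:,2],rcond=None)[0][:2])
    print("pile",r,"off along/across %.1f %.1f"%(d@[np.cos(a),np.sin(a)],d@[-np.sin(a),np.cos(a)]),"tilt",np.round(sl,2))
    if pic: cv2.imwrite("pics/"+pic,c["color"][:,:,::-1])
E
python3 - <<'E'
from h import *
pile(.0775,"w5.png"); plan(.5,-.3465,.24,1.6)
E
```

```text
time_s: 12.7
ee_pos: [0.4944, -0.3468, 0.0794]
orientation: [-0.01, -0.707, -0.01, 0.707]
ft_force: [0.0, -0.4, -0.4]
gripper_width: 0.0873
time_s: 13.7
ee_pos: [0.4938, -0.3461, 0.2376]
orientation: [-0.009, -0.706, -0.01, 0.708]
ft_force: [0.1, 0.7, -0.0]
gripper_width: 0.0878
pile {'c': (495.6, -351.4), 'med': array([ 498. , -351.3]), 'wh': (118.5, 56.4), 'ang': 1.7, 'z': np.float64(77.4), 'n': 6199} off along/across 0.5 -0.9 tilt [ 0.06 -0.  ]
cm dx -0.23 dy 0.06 dz -0.61 twist -0.0 (or 180.0)  rows>=0.2 now [ 493.9 -346.1  237.7] jawyaw -178.4 q7 -1.05 F [-0.5  0.9 -0.3]
```

View pics/w5.png

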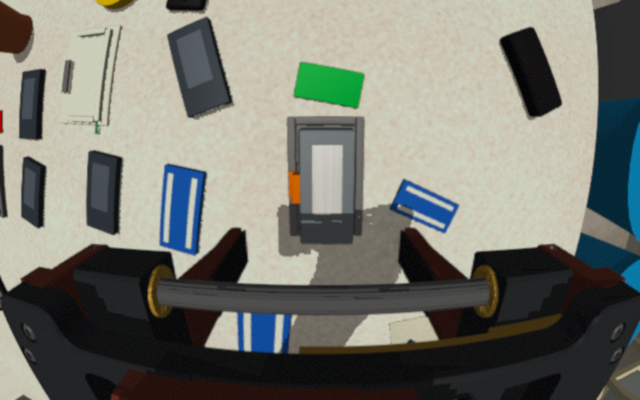

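The docked drive lies at (327,180) on the pile, within 1 mm of the target, with yaw 1.7° and no tilt. Next is the nearest loose drive at (200,65).

```bash
python3 - <<'E'
from h import *
plan(.6363,-.1854,.120,17.5)
E
```

```text
cm dx 11.76 dy -15.65 dz -14.71 twist -15.9 (or 164.1)  rows>=5.9 now [ 493.9 -346.1  237.7] jawyaw -178.4 q7 -1.05 F [-0.5  0.9 -0.3]
```

```bash
python3 -m jog '[{"dx":0,"dy":-2,"dz":-2,"twist":-3,"fingers":8.78},{"dx":0.5,"dy":-4.5,"dz":-4.3,"twist":-6,"fingers":8.78},{"dx":2,"dy":-7,"dz":-6.6,"twist":-10,"fingers":8.78},{"dx":4,"dy":-9.5,"dz":-9,"twist":-13,"fingers":8.78},{"dx":6,"dy":-12,"dz":-11.3,"twist":-15.9,"fingers":8.78},{"dx":8,"dy":-14.5,"dz":-13.5,"twist":-15.9,"fingers":8.78},{"dx":10,"dy":-15.65,"dz":-14.7,"twist":-15.9,"fingers":8.78},{"dx":11.5,"dy":-15.65,"dz":-14.7,"twist":-15.9,"fingers":8.78},{"dx":11.5,"dy":-15.65,"dz":-14.7,"twist":-15.9,"fingers":8.78},{"dx":11.5,"dy":-15.65,"dz":-14.7,"twist":-15.9,"fingers":8.78},{"dx":11.5,"dy":-15.65,"dz":-14.7,"twist":-15.9,"fingers":8.78},{"dx":11.5,"dy":-15.65,"dz":-14.7,"twist":-15.9,"fingers":8.78}]'
cat >> h.py <<'E'
def slab(z,c0,pic=None,band=.006):
    c,p,P=cloud("wrist")
    m=(np.abs(p[...,2]-z)<band)&(np.hypot(p[...,0]-c0[0],p[...,1]-c0[1])<.09)
    m=cv2.morphologyEx(m.astype(np.uint8),cv2.MORPH_OPEN,np.ones((7,7)))
    n,l,s,_=cv2.connectedComponentsWithStats(m); m=l==1+np.argmax(s[1:,4])
    print("slab",rect(p,m))
    if pic: cv2.imwrite("pics/"+pic,c["color"][:,:,::-1])
E
python3 - <<'E'
from h import *
slab(.016,(.6363,-.1854),"w6.png"); plan(.6363,-.1854,.020,17.5)
E
```

```text
time_s: 14.75
ee_pos: [0.6373, -0.1873, 0.1257]
orientation: [0.107, 0.699, 0.107, -0.698]
ft_force: [0.2, -0.4, -0.5]
gripper_width: 0.0879
slab {'c': (635.7, -186.1), 'med': array([ 639.2, -184.9]), 'wh': (118.3, 61.0), 'ang': 17.3, 'z': np.float64(16.2), 'n': 9162}
cm dx 10.58 dy -0.22 dz 0.07 twist -0.1 (or 179.9)  rows>=2.5 now [ 637.4 -187.2  125.9] jawyaw -162.6 q7 -1.15 F [ 0.  -0.5 -0.1]
```

View pics/w6.png

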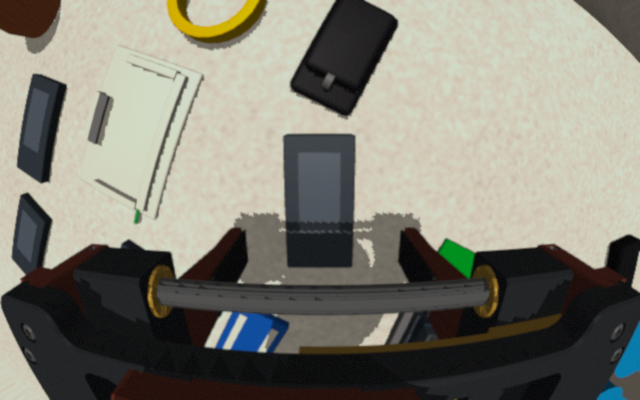

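```bash
python3 -m jog '[{"dx":1,"dy":-0.15,"dz":0.07,"twist":0,"fingers":8.78},{"dx":3,"dy":-0.15,"dz":0.07,"twist":0,"fingers":8.78},{"dx":5.5,"dy":-0.15,"dz":0.07,"twist":0,"fingers":8.78},{"dx":7.5,"dy":-0.15,"dz":0.07,"twist":0,"fingers":8.78},{"dx":9,"dy":-0.15,"dz":0.07,"twist":0,"fingers":8.78},{"dx":9.7,"dy":-0.15,"dz":0.07,"twist":0,"fingers":8.78},{"dx":10.1,"dy":-0.15,"dz":0.07,"twist":0,"fingers":8.78},{"dx":10.4,"dy":-0.15,"dz":0.07,"twist":0,"fingers":8.78},{"dx":10.5,"dy":-0.15,"dz":0.07,"twist":0,"fingers":8.78},{"dx":10.5,"dy":-0.15,"dz":0.07,"twist":0,"fingers":7.5},{"dx":10.5,"dy":-0.15,"dz":0.07,"twist":0,"fingers":6.6},{"dx":10.5,"dy":-0.15,"dz":0.07,"twist":0,"fingers":6}]' 25
python3 -m jog '[{"dx":0,"dy":0,"dz":0,"twist":0,"fingers":5.5},{"dx":0,"dy":0,"dz":0,"twist":0,"fingers":5.5},{"dx":0,"dy":0,"dz":0,"twist":0,"fingers":5.5},{"dx":0,"dy":0,"dz":0,"twist":0,"fingers":5.5},{"dx":-0.5,"dy":0,"dz":0,"twist":0,"fingers":5.5},{"dx":-2,"dy":0,"dz":0,"twist":0,"fingers":5.5},{"dx":-5,"dy":0,"dz":0,"twist":0,"fingers":5.5},{"dx":-8,"dy":0,"dz":0,"twist":0,"fingers":5.5},{"dx":-11,"dy":0,"dz":0,"twist":0,"fingers":5.5},{"dx":-14,"dy":0,"dz":0,"twist":0,"fingers":5.5},{"dx":-15,"dy":0,"dz":0,"twist":0,"fingers":5.5},{"dx":-15,"dy":0,"dz":0,"twist":0,"fingers":5.5}]'
python3 - <<'E'
from h import *
held(-.004); plan(.4951,-.3505,.18,1.6)
E
```

```text
time_s: 15.8
ee_pos: [0.6365, -0.1849, 0.0203]
orientation: [0.108, 0.699, 0.107, -0.698]
ft_force: [-0.9, 0.6, 1.4]
gripper_width: 0.0713
time_s: 16.8
ee_pos: [0.6375, -0.1852, 0.1724]
orientation: [0.108, 0.701, 0.107, -0.697]
ft_force: [-0.1, -0.0, -1.9]
gripper_width: 0.0599
held: tool z 0.7 y 0.3 size 120.9 x 71.9 ang(z->y) 1.7 top x 3.7 tilt deg along y 0.02 z -0.10 n 19781 zext -59.4 61.6
cm dx -1.03 dy 11.55 dz 18.44 twist 15.9 (or -164.1)  rows>=5.2 now [ 636.3 -184.9  169.8] jawyaw -162.5 q7 -1.15 F [-0.3  0.8 -3.2]
```

```bash
python3 -m jog '[{"dx":0,"dy":1,"dz":1.5,"twist":2,"fingers":5.5},{"dx":0,"dy":3,"dz":4.5,"twist":6,"fingers":5.5},{"dx":0,"dy":5,"dz":7.5,"twist":10,"fingers":5.5},{"dx":0,"dy":7,"dz":10.5,"twist":13,"fingers":5.5},{"dx":0,"dy":8.8,"dz":13.5,"twist":15.9,"fingers":5.5},{"dx":0,"dy":10.2,"dz":16,"twist":15.9,"fingers":5.5},{"dx":0,"dy":11,"dz":17.5,"twist":15.9,"fingers":5.5},{"dx":0,"dy":11.5,"dz":18.4,"twist":15.9,"fingers":5.5},{"dx":0,"dy":11.5,"dz":18.4,"twist":15.9,"fingers":5.5},{"dx":0,"dy":11.5,"dz":18.4,"twist":15.9,"fingers":5.5},{"dx":0,"dy":11.5,"dz":18.4,"twist":15.9,"fingers":5.5},{"dx":0,"dy":11.5,"dz":18.4,"twist":15.9,"fingers":5.5}]'
python3 - <<'E'
from h import *
held(-.004); plan(.4958,-.3506,.108,1.6)
E
```

```text
time_s: 17.85
ee_pos: [0.4963, -0.348, 0.169]
orientation: [0.01, 0.707, 0.011, -0.707]
ft_force: [-0.2, 0.1, -2.0]
gripper_width: 0.0598
held: tool z 0.4 y -0.1 size 120.2 x 72.0 ang(z->y) -0.4 top x 3.7 tilt deg along y -0.01 z -0.08 n 19788 zext -59.8 60.5
cm dx 6.11 dy 0.24 dz 0.06 twist 0.1 (or -179.9)  rows>=1.5 now [ 496.3 -348.2  169.1] jawyaw -178.3 q7 -1.05 F [ 0.6 -0.  -3.3]
```

```bash
python3 -m jog '[{"dx":1,"dy":0.24,"dz":0.08,"twist":0.1,"fingers":5.5},{"dx":2.5,"dy":0.24,"dz":0.08,"twist":0.1,"fingers":5.5},{"dx":4,"dy":0.24,"dz":0.08,"twist":0.1,"fingers":5.5},{"dx":5.3,"dy":0.24,"dz":0.08,"twist":0.1,"fingers":5.5},{"dx":6,"dy":0.24,"dz":0.08,"twist":0.1,"fingers":5.5},{"dx":6.4,"dy":0.24,"dz":0.08,"twist":0.1,"fingers":5.5},{"dx":6.6,"dy":0.24,"dz":0.08,"twist":0.1,"fingers":5.5},{"dx":6.8,"dy":0.24,"dz":0.08,"twist":0.1,"fingers":5.5},{"dx":6.8,"dy":0.24,"dz":0.08,"twist":0.1,"fingers":5.5},{"dx":6.8,"dy":0.24,"dz":0.08,"twist":0.1,"fingers":5.5},{"dx":6.8,"dy":0.24,"dz":0.08,"twist":0.1,"fingers":5.5}]'
python3 - <<'E'
from h import *
plan(.4957,-.3506,.097,1.6)
E
```

```text
time_s: 18.82
ee_pos: [0.4947, -0.3524, 0.102]
orientation: [0.009, 0.707, 0.009, -0.707]
ft_force: [0.0, -0.0, -2.5]
gripper_width: 0.0598
cm dx 0.50 dy -0.18 dz -0.11 twist -0.1 (or 179.9)  rows>=0.1 now [ 494.7 -352.4  102. ] jawyaw -178.5 q7 -1.06 F [ 0.  -0.  -2.5]
```

```bash
python3 -m jog '[{"dx":0.1,"dy":-0.17,"dz":-0.1,"twist":-0.1,"fingers":5.5},{"dx":0.2,"dy":-0.17,"dz":-0.1,"twist":-0.1,"fingers":5.5},{"dx":0.3,"dy":-0.17,"dz":-0.1,"twist":-0.1,"fingers":5.5},{"dx":0.35,"dy":-0.17,"dz":-0.1,"twist":-0.1,"fingers":5.5},{"dx":0.4,"dy":-0.17,"dz":-0.1,"twist":-0.1,"fingers":5.5},{"dx":0.4,"dy":-0.17,"dz":-0.1,"twist":-0.1,"fingers":5.5},{"dx":0.4,"dy":-0.17,"dz":-0.1,"twist":-0.1,"fingers":5.5}]'
python3 - <<'E'
from h import *
plan(.4957,-.3506,.097,1.6)
E
python3 -m jog '[{"dx":0.05,"dy":0,"dz":0,"twist":0,"fingers":5.5},{"dx":0.05,"dy":0,"dz":0,"twist":0,"fingers":5.5},{"dx":0.05,"dy":0,"dz":0,"twist":0,"fingers":5.5}]'; python3 -m jog '[{"dx":0.05,"dy":0,"dz":0,"twist":0,"fingers":5.5},{"dx":0.05,"dy":0,"dz":0,"twist":0,"fingers":5.5},{"dx":0.05,"dy":0,"dz":0,"twist":0,"fingers":5.5}]'
```

```text
time_s: 19.4
ee_pos: [0.4953, -0.3505, 0.0974]
orientation: [-0.01, -0.707, -0.01, 0.707]
ft_force: [0.5, -0.0, -2.8]
gripper_width: 0.0601
cm dx 0.04 dy 0.01 dz -0.04 twist -0.0 (or 180.0)  rows>=0.0 now [ 495.3 -350.5   97.4] jawyaw -178.4 q7 -1.06 F [ 0.5 -0.  -2.8]
time_s: 19.65
ee_pos: [0.4954, -0.3505, 0.0971]
orientation: [0.01, 0.707, 0.01, -0.707]
ft_force: [-0.3, 0.2, -0.9]
gripper_width: 0.0599
time_s: 19.9
ee_pos: [0.4954, -0.3505, 0.0971]
orientation: [0.01, 0.707, 0.01, -0.707]
ft_force: [-2.0, 0.9, 5.7]
gripper_width: 0.0599
```

Contact at 97.1 mm, as predicted. Releasing.

```bash
python3 -m jog '[{"dx":0,"dy":0,"dz":0,"twist":0,"fingers":6.1},{"dx":0,"dy":0,"dz":0,"twist":0,"fingers":6.3},{"dx":0,"dy":0,"dz":0,"twist":0,"fingers":6.8},{"dx":0,"dy":0,"dz":0,"twist":0,"fingers":7.6},{"dx":0,"dy":0,"dz":0,"twist":0,"fingers":8.4},{"dx":0,"dy":0,"dz":0,"twist":0,"fingers":8.78},{"dx":0,"dy":0,"dz":0,"twist":0,"fingers":8.78}]'
python3 -m jog '[{"dx":-0.5,"dy":0,"dz":0,"twist":0,"fingers":8.78},{"dx":-2,"dy":0,"dz":0,"twist":0,"fingers":8.78},{"dx":-4,"dy":0,"dz":0,"twist":0,"fingers":8.78},{"dx":-7,"dy":0,"dz":0,"twist":0,"fingers":8.78},{"dx":-10,"dy":0,"dz":0,"twist":0,"fingers":8.78},{"dx":-13,"dy":0,"dz":0,"twist":0,"fingers":8.78},{"dx":-14.5,"dy":0,"dz":0,"twist":0,"fingers":8.78},{"dx":-14.5,"dy":0,"dz":0,"twist":0,"fingers":8.78},{"dx":-14.5,"dy":0,"dz":0,"twist":0,"fingers":8.78},{"dx":-14.5,"dy":0,"dz":0,"twist":0,"fingers":8.78}]'
python3 - <<'E'
from h import *
pile(.0935,"w7.png"); look("drive"); look("cover_plate"); plan(.47,-.016,.2,-12.3)
E
```

```text
time_s: 20.48
ee_pos: [0.4953, -0.3505, 0.0964]
orientation: [-0.01, -0.707, -0.01, 0.707]
ft_force: [-0.2, 0.5, -0.3]
gripper_width: 0.0875
time_s: 21.32
ee_pos: [0.4948, -0.3501, 0.2404]
orientation: [-0.01, -0.707, -0.01, 0.707]
ft_force: [-1.2, 0.7, 0.1]
gripper_width: 0.0876
pile {'c': (495.0, -352.1), 'med': array([ 498.1, -352.1]), 'wh': (120.5, 60.4), 'ang': 1.5, 'z': np.float64(93.4), 'n': 7235} off along/across -0.1 -1.6 tilt [0.02 0.02]
drive 0.94 [ 34. 191.] {'c': (467.8, 175.0), 'med': array([469.6, 169.7]), 'wh': (120.4, 61.9), 'ang': -19.8, 'z': np.float64(15.9), 'n': 1206}
drive 0.62 [102. 190.] {'c': (469.3, -17.3), 'med': array([472.4, -21.1]), 'wh': (121.1, 60.7), 'ang': -12.7, 'z': np.float64(16.0), 'n': 2266}
drive 0.61 [324. 190.] {'c': (494.9, -352.0), 'med': array([ 498.2, -352. ]), 'wh': (120.3, 60.6), 'ang': 1.6, 'z': np.float64(93.4), 'n': 7283}
drive 0.59 [ 36. 104.] {'c': (623.7, 157.4), 'med': array([623.5, 152.8]), 'wh': (119.2, 62.7), 'ang': -6.4, 'z': np.float64(16.0), 'n': 1305}
cover_plate 0.84 [420. 204.] {'c': (460.9, -482.4), 'med': array([ 462.2, -480. ]), 'wh': (88.7, 44.1), 'ang': 69.1, 'z': np.float64(8.9), 'n': 1961}
cover_plate 0.61 [182. 206.] {'c': (446.9, -154.9), 'med': array([ 449.7, -157.6]), 'wh': (121.2, 61.0), 'ang': -10.5, 'z': np.float64(12.0), 'n': 3273}
cover_plate 0.57 [261. 331.] {'c': (258.6, -262.8), 'med': array([ 259.5, -264.4]), 'wh': (86.3, 76.6), 'ang': -88.9, 'z': np.float64(16.0), 'n': 1855}
cm dx 4.07 dy -33.47 dz 1.56 twist 13.9 (or -166.1)  rows>=8.1 now [ 494.9 -350.2  240.3] jawyaw -178.4 q7 -1.04 F [-0.8 -0.3 -0.2]
```

View pics/w7.png

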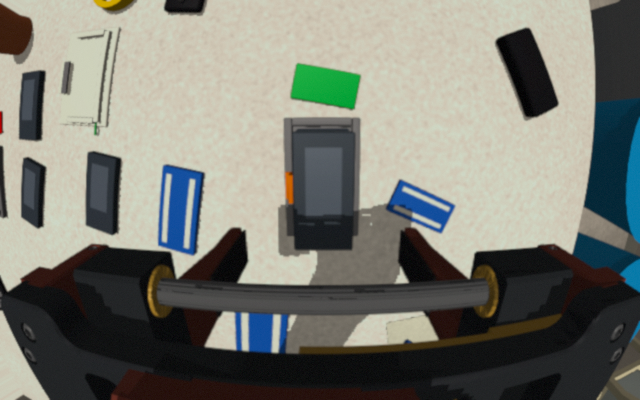

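```bash
python3 - <<'E'
from h import *
for cam in ["scene","side"]:
    c,p,P=cloud(cam)
    m=(np.abs(p[...,2]-.0935)<.006)&(np.hypot(p[...,0]-.495,p[...,1]+.3505)<.09)
    print(cam,rect(p,m))
E
```

```text
scene {'c': (495.5, -350.4), 'med': array([ 498.7, -350.5]), 'wh': (123.3, 60.2), 'ang': 2.2, 'z': np.float64(93.4), 'n': 1024}
side {'c': (492.7, -345.3), 'med': array([ 490.4, -343.6]), 'wh': (121.7, 69.2), 'ang': 2.3, 'z': np.float64(92.2), 'n': 544}
```

Drive 1 sits about 1.5 mm to -y by all three cameras, a small bias. I'll correct by 1 mm from here on. Next is the drive at (470, -16).

```bash
python3 - <<'E'
from h import *
plan(.4698,-.0163,.125,-12.4)
E
python3 -m jog '[{"dx":0,"dy":-1.5,"dz":0,"twist":1,"fingers":8.78},{"dx":0,"dy":-4.5,"dz":0.2,"twist":3,"fingers":8.78},{"dx":0,"dy":-8,"dz":0.4,"twist":5,"fingers":8.78},{"dx":0,"dy":-12,"dz":0.6,"twist":7,"fingers":8.78},{"dx":1,"dy":-16,"dz":0.8,"twist":9,"fingers":8.78},{"dx":3,"dy":-19.5,"dz":1,"twist":11,"fingers":8.78},{"dx":5,"dy":-23,"dz":1.2,"twist":13,"fingers":8.78},{"dx":7,"dy":-26.5,"dz":1.4,"twist":14,"fingers":8.78},{"dx":9,"dy":-29.5,"dz":1.5,"twist":14,"fingers":8.78},{"dx":11,"dy":-32,"dz":1.56,"twist":14,"fingers":8.78},{"dx":11.5,"dy":-33.4,"dz":1.56,"twist":14,"fingers":8.78},{"dx":11.5,"dy":-33.4,"dz":1.56,"twist":14,"fingers":8.78}]'
python3 -m jog '[{"dx":0,"dy":0,"dz":0,"twist":0,"fingers":8.78},{"dx":0,"dy":0,"dz":0,"twist":0,"fingers":8.78},{"dx":0,"dy":0,"dz":0,"twist":0,"fingers":8.78}]'
python3 - <<'E'
from h import *
slab(.016,(.4698,-.0163),"w8.png"); plan(.4698,-.0163,.0205,-12.4)
E
```

```text
cm dx 11.60 dy -33.45 dz 1.59 twist 14.0 (or -166.0)  rows>=8.5 now [ 495.1 -350.3  240.7] jawyaw -178.4 q7 -1.04 F [-0.2  0.1 -0.1]
time_s: 22.67
ee_pos: [0.4693, -0.0135, 0.1249]
orientation: [0.075, -0.702, 0.074, 0.704]
ft_force: [-0.2, 1.2, 0.0]
gripper_width: 0.0876
time_s: 22.92
ee_pos: [0.4711, -0.0185, 0.1271]
orientation: [-0.077, 0.703, -0.077, -0.702]
ft_force: [0.1, 0.1, 0.5]
gripper_width: 0.088
slab {'c': (469.5, -16.4), 'med': array([473.3, -17.3]), 'wh': (119.5, 61.0), 'ang': -12.5, 'z': np.float64(16.2), 'n': 9114}
cm dx 10.66 dy -0.18 dz 0.18 twist -0.1 (or 179.9)  rows>=2.6 now [471.  -18.4 127.1] jawyaw -192.5 q7 -1.95 F [-0.2  0.2  0.5]
```

View pics/w8.png

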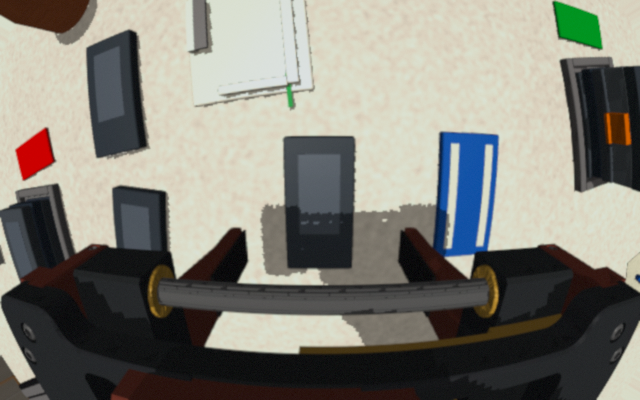

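```bash
python3 -m jog '[{"dx":1,"dy":-0.18,"dz":0.18,"twist":0,"fingers":8.78},{"dx":3,"dy":-0.18,"dz":0.18,"twist":0,"fingers":8.78},{"dx":5.5,"dy":-0.18,"dz":0.18,"twist":0,"fingers":8.78},{"dx":7.5,"dy":-0.18,"dz":0.18,"twist":0,"fingers":8.78},{"dx":9,"dy":-0.18,"dz":0.18,"twist":0,"fingers":8.78},{"dx":9.7,"dy":-0.18,"dz":0.18,"twist":0,"fingers":8.78},{"dx":10.2,"dy":-0.18,"dz":0.18,"twist":0,"fingers":8.78},{"dx":10.5,"dy":-0.18,"dz":0.18,"twist":0,"fingers":8.78},{"dx":10.6,"dy":-0.18,"dz":0.18,"twist":0,"fingers":8.78},{"dx":10.6,"dy":-0.18,"dz":0.18,"twist":0,"fingers":7.5},{"dx":10.6,"dy":-0.18,"dz":0.18,"twist":0,"fingers":6.6},{"dx":10.6,"dy":-0.18,"dz":0.18,"twist":0,"fingers":6}]' 25
python3 -m jog '[{"dx":0,"dy":0,"dz":0,"twist":0,"fingers":5.5},{"dx":0,"dy":0,"dz":0,"twist":0,"fingers":5.5},{"dx":0,"dy":0,"dz":0,"twist":0,"fingers":5.5},{"dx":0,"dy":0,"dz":0,"twist":0,"fingers":5.5},{"dx":-0.5,"dy":0,"dz":0,"twist":0,"fingers":5.5},{"dx":-2,"dy":0,"dz":0,"twist":0,"fingers":5.5},{"dx":-5,"dy":0,"dz":0,"twist":0,"fingers":5.5},{"dx":-8,"dy":0,"dz":0,"twist":0,"fingers":5.5},{"dx":-11,"dy":0,"dz":0,"twist":0,"fingers":5.5},{"dx":-14,"dy":0,"dz":0,"twist":0,"fingers":5.5},{"dx":-16,"dy":0,"dz":0,"twist":0,"fingers":5.5},{"dx":-16,"dy":0,"dz":0,"twist":0,"fingers":5.5}]'
python3 - <<'E'
from h import *
held(-.004); plan(.4955,-.3495,.18,1.6)
E
```

```text
time_s: 23.97
ee_pos: [0.4696, -0.0149, 0.0211]
orientation: [-0.077, 0.703, -0.076, -0.703]
ft_force: [0.1, -0.1, 0.6]
gripper_width: 0.0715
time_s: 24.97
ee_pos: [0.471, -0.0148, 0.1845]
orientation: [-0.077, 0.705, -0.076, -0.701]
ft_force: [0.8, 0.3, -2.3]
gripper_width: 0.06
held: tool z -0.3 y -0.1 size 120.2 x 71.9 ang(z->y) -0.1 top x 4.6 tilt deg along y -0.00 z -0.10 n 19630 zext -60.4 59.8
cm dx 0.24 dy 32.13 dz -9.69 twist -14.0 (or 166.0)  rows>=8.0 now [470.  -14.9 182.2] jawyaw -192.4 q7 -1.93 F [-0.1 -0.  -2.3]
```

```bash
python3 -m jog '[{"dx":0,"dy":1.5,"dz":-0.5,"twist":-1,"fingers":5.5},{"dx":0,"dy":4,"dz":-1.3,"twist":-2,"fingers":5.5},{"dx":0,"dy":7.5,"dz":-2.3,"twist":-4,"fingers":5.5},{"dx":0,"dy":11,"dz":-3.3,"twist":-6,"fingers":5.5},{"dx":0,"dy":14.5,"dz":-4.4,"twist":-8,"fingers":5.5},{"dx":0,"dy":18,"dz":-5.5,"twist":-10,"fingers":5.5},{"dx":0,"dy":21.5,"dz":-6.6,"twist":-12,"fingers":5.5},{"dx":0,"dy":25,"dz":-7.6,"twist":-14,"fingers":5.5},{"dx":0,"dy":28,"dz":-8.5,"twist":-14,"fingers":5.5},{"dx":0,"dy":30.3,"dz":-9.2,"twist":-14,"fingers":5.5},{"dx":0,"dy":31.6,"dz":-9.6,"twist":-14,"fingers":5.5},{"dx":0,"dy":32,"dz":-9.7,"twist":-14,"fingers":5.5}]'
python3 -m jog '[{"dx":0,"dy":0,"dz":0,"twist":0,"fingers":5.5},{"dx":0,"dy":0,"dz":0,"twist":0,"fingers":5.5},{"dx":0,"dy":0,"dz":0,"twist":0,"fingers":5.5},{"dx":0,"dy":0,"dz":0,"twist":0,"fingers":5.5}]'
python3 - <<'E'
from h import *
held(-.004); plan(.4952,-.3495,.118,1.6)
E
```

```text
time_s: 26.02
ee_pos: [0.4937, -0.3503, 0.1783]
orientation: [-0.008, -0.706, -0.009, 0.708]
ft_force: [0.2, -0.1, -1.7]
gripper_width: 0.0598
time_s: 26.35
ee_pos: [0.4955, -0.3464, 0.1806]
orientation: [0.01, 0.707, 0.011, -0.707]
ft_force: [0.4, -0.4, -3.0]
gripper_width: 0.0601
held: tool z 0.0 y 0.0 size 120.1 x 71.9 ang(z->y) 0.0 top x 4.7 tilt deg along y 0.01 z -0.10 n 19625 zext -60.0 60.1
cm dx 6.27 dy 0.27 dz 0.04 twist 0.1 (or -179.9)  rows>=1.5 now [ 495.5 -346.8  180.7] jawyaw -178.3 q7 -1.06 F [ 0.5 -0.  -2.3]
```

```bash
python3 -m jog '[{"dx":1,"dy":0.1,"dz":0,"twist":0,"fingers":5.5},{"dx":2.5,"dy":0.1,"dz":0,"twist":0,"fingers":5.5},{"dx":4,"dy":0.1,"dz":0,"twist":0,"fingers":5.5},{"dx":5.2,"dy":0.1,"dz":0,"twist":0,"fingers":5.5},{"dx":5.8,"dy":0.1,"dz":0,"twist":0,"fingers":5.5},{"dx":6.1,"dy":0.1,"dz":0,"twist":0,"fingers":5.5},{"dx":6.2,"dy":0.1,"dz":0,"twist":0,"fingers":5.5},{"dx":6.2,"dy":0.1,"dz":0,"twist":0,"fingers":5.5},{"dx":6.2,"dy":0.1,"dz":0,"twist":0,"fingers":5.5},{"dx":6.2,"dy":0.1,"dz":0,"twist":0,"fingers":5.5}]'
python3 - <<'E'
from h import *
plan(.4954,-.3495,.1145,1.6)
E
```

```text
time_s: 27.23
ee_pos: [0.4955, -0.3495, 0.1192]
orientation: [0.01, 0.707, 0.01, -0.707]
ft_force: [0.2, 0.3, -2.9]
gripper_width: 0.0598
cm dx 0.47 dy 0.00 dz 0.01 twist -0.0 (or 180.0)  rows>=0.1 now [ 495.5 -349.5  119.2] jawyaw -178.4 q7 -1.07 F [ 0.2  0.3 -2.9]
```

```bash
python3 -m jog '[{"dx":0.1,"dy":0,"dz":0,"twist":0,"fingers":5.5},{"dx":0.25,"dy":0,"dz":0,"twist":0,"fingers":5.5},{"dx":0.35,"dy":0,"dz":0,"twist":0,"fingers":5.5},{"dx":0.42,"dy":0,"dz":0,"twist":0,"fingers":5.5},{"dx":0.42,"dy":0,"dz":0,"twist":0,"fingers":5.5},{"dx":0.42,"dy":0,"dz":0,"twist":0,"fingers":5.5}]'
python3 -m jog '[{"dx":0.05,"dy":0,"dz":0,"twist":0,"fingers":5.5},{"dx":0.05,"dy":0,"dz":0,"twist":0,"fingers":5.5},{"dx":0.05,"dy":0,"dz":0,"twist":0,"fingers":5.5}]'; python3 -m jog '[{"dx":0.05,"dy":0,"dz":0,"twist":0,"fingers":5.5},{"dx":0.05,"dy":0,"dz":0,"twist":0,"fingers":5.5},{"dx":0.05,"dy":0,"dz":0,"twist":0,"fingers":5.5}]'
```

```text
time_s: 27.73
ee_pos: [0.4951, -0.3492, 0.1142]
orientation: [-0.01, -0.707, -0.01, 0.707]
ft_force: [-0.4, 1.3, -1.6]
gripper_width: 0.0596
time_s: 27.98
ee_pos: [0.4951, -0.3493, 0.1141]
orientation: [0.01, 0.707, 0.01, -0.707]
ft_force: [-1.7, 2.3, 3.2]
gripper_width: 0.0598
time_s: 28.23
ee_pos: [0.4951, -0.3493, 0.1141]
orientation: [0.01, 0.707, 0.01, -0.707]
ft_force: [-2.6, 1.8, 7.8]
gripper_width: 0.0597
```

Contact (Fz now positive). Releasing.

```bash
python3 -m jog '[{"dx":-0.03,"dy":0,"dz":0,"twist":0,"fingers":5.5},{"dx":-0.03,"dy":0,"dz":0,"twist":0,"fingers":6.1},{"dx":-0.03,"dy":0,"dz":0,"twist":0,"fingers":6.3},{"dx":-0.03,"dy":0,"dz":0,"twist":0,"fingers":6.8},{"dx":-0.03,"dy":0,"dz":0,"twist":0,"fingers":7.6},{"dx":-0.03,"dy":0,"dz":0,"twist":0,"fingers":8.4},{"dx":-0.03,"dy":0,"dz":0,"twist":0,"fingers":8.78},{"dx":-0.03,"dy":0,"dz":0,"twist":0,"fingers":8.78}]'
python3 -m jog '[{"dx":-0.5,"dy":0,"dz":0,"twist":0,"fingers":8.78},{"dx":-2,"dy":0,"dz":0,"twist":0,"fingers":8.78},{"dx":-4,"dy":0,"dz":0,"twist":0,"fingers":8.78},{"dx":-7,"dy":0,"dz":0,"twist":0,"fingers":8.78},{"dx":-10,"dy":0,"dz":0,"twist":0,"fingers":8.78},{"dx":-12.5,"dy":0,"dz":0,"twist":0,"fingers":8.78},{"dx":-14,"dy":0,"dz":0,"twist":0,"fingers":8.78},{"dx":-14,"dy":0,"dz":0,"twist":0,"fingers":8.78},{"dx":-14,"dy":0,"dz":0,"twist":0,"fingers":8.78},{"dx":-14,"dy":0,"dz":0,"twist":0,"fingers":8.78}]'
python3 - <<'E'
from h import *
pile(.1095,"w9.png"); look("drive"); look("cover_plate"); plan(.624,.158,.14,-6.5)
c,p,P=cloud("scene")
m=(np.abs(p[...,2]-.1095)<.006)&(np.hypot(p[...,0]-.495,p[...,1]+.3505)<.09)
print("scene",rect(p,m))
E
```

```text
time_s: 28.9
ee_pos: [0.4951, -0.3492, 0.1135]
orientation: [-0.01, -0.707, -0.01, 0.707]
ft_force: [0.9, 0.5, 0.4]
gripper_width: 0.0873
time_s: 29.73
ee_pos: [0.4946, -0.349, 0.2527]
orientation: [-0.01, -0.707, -0.01, 0.707]
ft_force: [-0.5, -0.0, -0.9]
gripper_width: 0.0879
pile {'c': (495.1, -350.7), 'med': array([ 498.1, -350.8]), 'wh': (120.4, 60.7), 'ang': 1.8, 'z': np.float64(109.4), 'n': 7387} off along/across -0.0 -0.2 tilt [0.05 0.04]
drive 0.94 [ 34. 102.] {'c': (623.7, 157.2), 'med': array([623.4, 153.5]), 'wh': (120.0, 63.5), 'ang': -6.0, 'z': np.float64(16.0), 'n': 1322}
drive 0.79 [ 40. 187.] {'c': (468.7, 174.2), 'med': array([471.3, 168.8]), 'wh': (118.3, 61.3), 'ang': -19.4, 'z': np.float64(15.9), 'n': 1156}
drive 0.65 [323. 186.] {'c': (495.1, -350.4), 'med': array([ 498.2, -350.7]), 'wh': (119.7, 60.6), 'ang': 1.7, 'z': np.float64(109.4), 'n': 7398}
cover_plate 0.95 [262. 330.] {'c': (248.2, -262.7), 'med': array([ 250.2, -263.4]), 'wh': (82.8, 81.0), 'ang': 88.5, 'z': np.float64(16.0), 'n': 1843}
cover_plate 0.82 [184. 206.] {'c': (446.8, -154.9), 'med': array([ 449.5, -157.2]), 'wh': (119.6, 62.0), 'ang': -11.3, 'z': np.float64(12.0), 'n': 3131}
cover_plate 0.73 [419. 205.] {'c': (460.6, -482.1), 'med': array([ 461.8, -480.1]), 'wh': (88.4, 44.4), 'ang': 68.4, 'z': np.float64(9.0), 'n': 1921}
cover_plate 0.32 [291. 185.] {'c': (494.5, -316.4), 'med': array([ 495.1, -316.5]), 'wh': (29.5, 2.4), 'ang': 0.1, 'z': np.float64(76.3), 'n': 81}
cm dx 11.28 dy -50.31 dz -14.34 twist 8.1 (or -171.9)  rows>=12.8 now [ 494.7 -349.   252.5] jawyaw -178.4 q7 -1.05 F [-0.1  0.8 -0.7]
scene {'c': (495.5, -349.2), 'med': array([ 498.9, -349.2]), 'wh': (124.1, 60.3), 'ang': 1.7, 'z': np.float64(109.0), 'n': 1053}
```

View pics/w9.png

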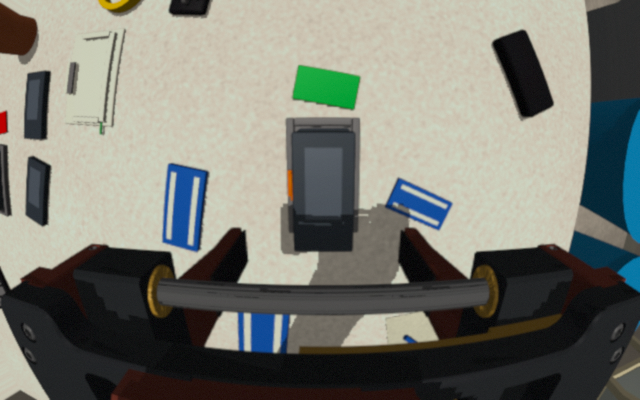

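Drive 2 is at (323,185), centred with yaw 1.7°. Next is the drive at (624, 158).

```bash
python3 -m jog '[{"dx":0,"dy":-1.5,"dz":-0.4,"twist":0,"fingers":8.78},{"dx":0,"dy":-4.5,"dz":-1.3,"twist":1,"fingers":8.78},{"dx":0,"dy":-8.3,"dz":-2.4,"twist":2,"fingers":8.78},{"dx":0,"dy":-12.2,"dz":-3.5,"twist":3,"fingers":8.78},{"dx":0,"dy":-16,"dz":-4.6,"twist":4,"fingers":8.78},{"dx":1,"dy":-20,"dz":-5.7,"twist":5,"fingers":8.78},{"dx":2,"dy":-23.5,"dz":-6.7,"twist":6,"fingers":8.78},{"dx":3,"dy":-27,"dz":-7.7,"twist":7,"fingers":8.78},{"dx":4,"dy":-30.5,"dz":-8.7,"twist":8,"fingers":8.78},{"dx":5,"dy":-34,"dz":-9.7,"twist":8,"fingers":8.78},{"dx":6,"dy":-37.5,"dz":-10.7,"twist":8,"fingers":8.78},{"dx":7,"dy":-41,"dz":-11.7,"twist":8,"fingers":8.78}]'
python3 -m jog '[{"dx":1,"dy":-3,"dz":-1.3,"twist":0,"fingers":8.78},{"dx":2,"dy":-6,"dz":-2,"twist":0,"fingers":8.78},{"dx":3,"dy":-8.5,"dz":-2.6,"twist":0,"fingers":8.78},{"dx":4,"dy":-9.6,"dz":-2.6,"twist":0,"fingers":8.78},{"dx":4,"dy":-9.6,"dz":-2.6,"twist":0,"fingers":8.78},{"dx":4,"dy":-9.6,"dz":-2.6,"twist":0,"fingers":8.78},{"dx":4,"dy":-9.6,"dz":-2.6,"twist":0,"fingers":8.78},{"dx":4,"dy":-9.6,"dz":-2.6,"twist":0,"fingers":8.78}]'
python3 - <<'E'
from h import *
slab(.016,(.624,.158),"w10.png"); plan(.624,.158,.0205,-6.4)
E
```

```text
time_s: 31.03
ee_pos: [0.6008, 0.0655, 0.1829]
orientation: [0.04, -0.706, 0.04, 0.706]
ft_force: [0.8, -1.2, 0.4]
gripper_width: 0.0877
time_s: 31.7
ee_pos: [0.6377, 0.1538, 0.1444]
orientation: [-0.04, 0.706, -0.041, -0.706]
ft_force: [-0.4, -0.6, 0.5]
gripper_width: 0.0878
slab {'c': (623.7, 159.1), 'med': array([627.7, 158.3]), 'wh': (119.1, 60.5), 'ang': -6.3, 'z': np.float64(16.2), 'n': 7803}
cm dx 12.40 dy -0.23 dz 1.42 twist -0.2 (or 179.8)  rows>=3.0 now [637.7 154.1 144.5] jawyaw -186.6 q7 -2.12 F [-0.6 -0.8  0.8]
```

View pics/w10.png

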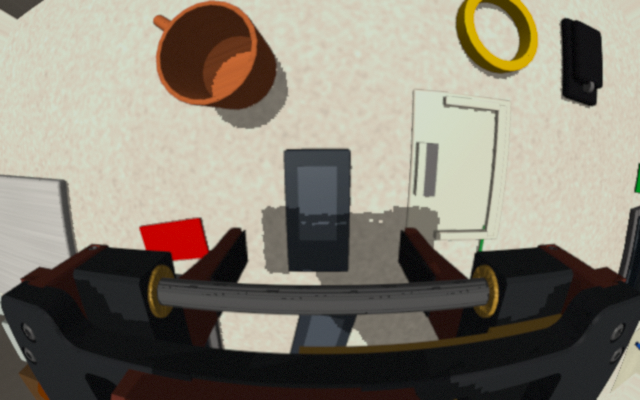

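```bash
python3 -m jog '[{"dx":0.5,"dy":-0.3,"dz":1.42,"twist":-0.2,"fingers":8.78},{"dx":3,"dy":-0.3,"dz":1.42,"twist":-0.2,"fingers":8.78},{"dx":6,"dy":-0.3,"dz":1.42,"twist":-0.2,"fingers":8.78},{"dx":8.5,"dy":-0.3,"dz":1.42,"twist":-0.2,"fingers":8.78},{"dx":10.5,"dy":-0.3,"dz":1.42,"twist":-0.2,"fingers":8.78},{"dx":11.4,"dy":-0.3,"dz":1.42,"twist":-0.2,"fingers":8.78},{"dx":11.9,"dy":-0.3,"dz":1.42,"twist":-0.2,"fingers":8.78},{"dx":12.2,"dy":-0.3,"dz":1.42,"twist":-0.2,"fingers":8.78},{"dx":12.3,"dy":-0.3,"dz":1.42,"twist":-0.2,"fingers":8.78},{"dx":12.3,"dy":-0.3,"dz":1.42,"twist":-0.2,"fingers":7.5},{"dx":12.3,"dy":-0.3,"dz":1.42,"twist":-0.2,"fingers":6.6},{"dx":12.3,"dy":-0.3,"dz":1.42,"twist":-0.2,"fingers":6}]' 25
python3 -m jog '[{"dx":0,"dy":0,"dz":0,"twist":0,"fingers":5.5},{"dx":0,"dy":0,"dz":0,"twist":0,"fingers":5.5},{"dx":0,"dy":0,"dz":0,"twist":0,"fingers":5.5},{"dx":0,"dy":0,"dz":0,"twist":0,"fingers":5.5},{"dx":-0.5,"dy":0,"dz":0,"twist":0,"fingers":5.5},{"dx":-2,"dy":0,"dz":0,"twist":0,"fingers":5.5},{"dx":-5,"dy":0,"dz":0,"twist":0,"fingers":5.5},{"dx":-8,"dy":0,"dz":0,"twist":0,"fingers":5.5},{"dx":-11,"dy":0,"dz":0,"twist":0,"fingers":5.5},{"dx":-14,"dy":0,"dz":0,"twist":0,"fingers":5.5},{"dx":-17.5,"dy":0,"dz":0,"twist":0,"fingers":5.5},{"dx":-17.5,"dy":0,"dz":0,"twist":0,"fingers":5.5}]'
python3 - <<'E'
from h import *
held(-.004); plan(.4952,-.3497,.195,1.6)
E
```

```text
time_s: 32.75
ee_pos: [0.6241, 0.1611, 0.0216]
orientation: [-0.038, 0.707, -0.038, -0.706]
ft_force: [-0.3, 0.7, -0.3]
gripper_width: 0.0717
time_s: 33.75
ee_pos: [0.6263, 0.1622, 0.2028]
orientation: [-0.04, 0.709, -0.037, -0.703]
ft_force: [2.5, 0.7, -1.9]
gripper_width: 0.0597
held: tool z -0.0 y 0.0 size 120.0 x 71.9 ang(z->y) 0.0 top x 4.8 tilt deg along y 0.01 z -0.16 n 19591 zext -60.0 60.0
cm dx 0.27 dy 52.25 dz 7.39 twist -7.8 (or 172.2)  rows>=12.7 now [625.2 161.7 199.5] jawyaw -186.2 q7 -2.12 F [ 0.8  0.3 -3.8]
```

```bash
python3 -m jog '[{"dx":0,"dy":1.5,"dz":0.2,"twist":0,"fingers":5.5},{"dx":0,"dy":4.5,"dz":0.6,"twist":-1,"fingers":5.5},{"dx":0,"dy":8.3,"dz":1.2,"twist":-2,"fingers":5.5},{"dx":0,"dy":12.2,"dz":1.8,"twist":-3,"fingers":5.5},{"dx":0,"dy":16.2,"dz":2.3,"twist":-4,"fingers":5.5},{"dx":0,"dy":20.2,"dz":2.9,"twist":-5,"fingers":5.5},{"dx":0,"dy":24.2,"dz":3.4,"twist":-6,"fingers":5.5},{"dx":0,"dy":28.2,"dz":4,"twist":-7,"fingers":5.5},{"dx":0,"dy":32.2,"dz":4.6,"twist":-7.8,"fingers":5.5},{"dx":0,"dy":36.2,"dz":5.2,"twist":-7.8,"fingers":5.5},{"dx":0,"dy":40,"dz":5.7,"twist":-7.8,"fingers":5.5},{"dx":0,"dy":43.5,"dz":6.2,"twist":-7.8,"fingers":5.5}]'
python3 -m jog '[{"dx":0,"dy":3,"dz":0.4,"twist":0,"fingers":5.5},{"dx":0,"dy":5.8,"dz":0.5,"twist":0,"fingers":5.5},{"dx":0,"dy":7.6,"dz":0.5,"twist":0,"fingers":5.5},{"dx":0,"dy":8.3,"dz":0.5,"twist":0,"fingers":5.5},{"dx":0,"dy":8.3,"dz":0.5,"twist":0,"fingers":5.5},{"dx":0,"dy":8.3,"dz":0.5,"twist":0,"fingers":5.5},{"dx":0,"dy":8.3,"dz":0.5,"twist":0,"fingers":5.5}]'
python3 - <<'E'
from h import *
held(-.004); plan(.4954,-.3497,.135,1.6)
E
```

```text
time_s: 34.8
ee_pos: [0.5117, -0.2675, 0.1935]
orientation: [-0.009, -0.706, -0.009, 0.708]
ft_force: [0.2, -0.2, -3.1]
gripper_width: 0.0598
time_s: 35.38
ee_pos: [0.5121, -0.3458, 0.1949]
orientation: [-0.01, -0.707, -0.011, 0.707]
ft_force: [-0.1, -0.1, -2.7]
gripper_width: 0.0595
held: tool z 0.7 y -0.0 size 121.1 x 71.9 ang(z->y) -0.0 top x 4.8 tilt deg along y 0.04 z -0.16 n 19681 zext -59.9 61.3
cm dx 6.01 dy 0.34 dz 1.70 twist 0.1 (or -179.9)  rows>=1.5 now [ 512.3 -345.8  195.1] jawyaw -178.3 q7 -1.09 F [-0.1  0.  -3. ]
```

```bash
python3 -m jog '[{"dx":0.5,"dy":0.2,"dz":1,"twist":0,"fingers":5.5},{"dx":2,"dy":0.2,"dz":1.7,"twist":0,"fingers":5.5},{"dx":3.5,"dy":0.2,"dz":1.7,"twist":0,"fingers":5.5},{"dx":4.7,"dy":0.2,"dz":1.7,"twist":0,"fingers":5.5},{"dx":5.4,"dy":0.2,"dz":1.7,"twist":0,"fingers":5.5},{"dx":5.8,"dy":0.2,"dz":1.7,"twist":0,"fingers":5.5},{"dx":6,"dy":0.2,"dz":1.7,"twist":0,"fingers":5.5},{"dx":6,"dy":0.2,"dz":1.7,"twist":0,"fingers":5.5},{"dx":6,"dy":0.2,"dz":1.7,"twist":0,"fingers":5.5},{"dx":6,"dy":0.2,"dz":1.7,"twist":0,"fingers":5.5}]'
python3 - <<'E'
from h import *
plan(.4955,-.3497,.1305,1.6)
E
```

```text
time_s: 36.27
ee_pos: [0.4955, -0.3506, 0.1362]
orientation: [0.01, 0.707, 0.01, -0.707]
ft_force: [-0.3, 0.9, -3.0]
gripper_width: 0.0598
cm dx 0.57 dy -0.09 dz -0.00 twist -0.0 (or 180.0)  rows>=0.1 now [ 495.5 -350.6  136.2] jawyaw -178.4 q7 -1.08 F [-0.3  0.9 -3. ]
```

```bash
python3 -m jog '[{"dx":0.1,"dy":-0.08,"dz":0,"twist":0,"fingers":5.5},{"dx":0.25,"dy":-0.08,"dz":0,"twist":0,"fingers":5.5},{"dx":0.4,"dy":-0.08,"dz":0,"twist":0,"fingers":5.5},{"dx":0.48,"dy":-0.08,"dz":0,"twist":0,"fingers":5.5},{"dx":0.52,"dy":-0.08,"dz":0,"twist":0,"fingers":5.5},{"dx":0.52,"dy":-0.08,"dz":0,"twist":0,"fingers":5.5},{"dx":0.52,"dy":-0.08,"dz":0,"twist":0,"fingers":5.5}]'
python3 -m jog '[{"dx":0.05,"dy":0,"dz":0,"twist":0,"fingers":5.5},{"dx":0.05,"dy":0,"dz":0,"twist":0,"fingers":5.5},{"dx":0.05,"dy":0,"dz":0,"twist":0,"fingers":5.5}]'
```

```text
time_s: 36.85
ee_pos: [0.4951, -0.3496, 0.1303]
orientation: [0.01, 0.707, 0.01, -0.707]
ft_force: [0.0, 0.4, -3.9]
gripper_width: 0.0594
time_s: 37.1
ee_pos: [0.4951, -0.3497, 0.1303]
orientation: [0.01, 0.707, 0.01, -0.707]
ft_force: [-2.2, 1.5, 2.6]
gripper_width: 0.0594
```

Contact. Releasing.

```bash
python3 -m jog '[{"dx":0,"dy":0,"dz":0,"twist":0,"fingers":5.5},{"dx":0,"dy":0,"dz":0,"twist":0,"fingers":6.1},{"dx":0,"dy":0,"dz":0,"twist":0,"fingers":6.3},{"dx":0,"dy":0,"dz":0,"twist":0,"fingers":6.8},{"dx":0,"dy":0,"dz":0,"twist":0,"fingers":7.6},{"dx":0,"dy":0,"dz":0,"twist":0,"fingers":8.4},{"dx":0,"dy":0,"dz":0,"twist":0,"fingers":8.78},{"dx":0,"dy":0,"dz":0,"twist":0,"fingers":8.78}]'
python3 -m jog '[{"dx":-0.5,"dy":0,"dz":0,"twist":0,"fingers":8.78},{"dx":-2,"dy":0,"dz":0,"twist":0,"fingers":8.78},{"dx":-4,"dy":0,"dz":0,"twist":0,"fingers":8.78},{"dx":-7,"dy":0,"dz":0,"twist":0,"fingers":8.78},{"dx":-10,"dy":0,"dz":0,"twist":0,"fingers":8.78},{"dx":-12,"dy":0,"dz":0,"twist":0,"fingers":8.78},{"dx":-13,"dy":0,"dz":0,"twist":0,"fingers":8.78},{"dx":-13,"dy":0,"dz":0,"twist":0,"fingers":8.78},{"dx":-13,"dy":0,"dz":0,"twist":0,"fingers":8.78},{"dx":-13,"dy":0,"dz":0,"twist":0,"fingers":8.78}]'
python3 - <<'E'
from h import *
pile(.1255,"w11.png"); look("cover_plate"); plan(.4685,.175,.13,-19.6)
c,p,P=cloud("scene")
m=(np.abs(p[...,2]-.1255)<.006)&(np.hypot(p[...,0]-.495,p[...,1]+.3505)<.09)
print("scene",rect(p,m))
E
```

```text
time_s: 37.77
ee_pos: [0.4951, -0.3496, 0.1298]
orientation: [0.01, 0.707, 0.01, -0.707]
ft_force: [0.8, -0.0, 0.5]
gripper_width: 0.0873
time_s: 38.6
ee_pos: [0.4944, -0.3492, 0.2582]
orientation: [-0.009, -0.706, -0.01, 0.708]
ft_force: [0.0, 0.2, -1.2]
gripper_width: 0.0877
pile {'c': (495.1, -350.8), 'med': array([ 498. , -350.8]), 'wh': (119.9, 60.5), 'ang': 1.8, 'z': np.float64(125.4), 'n': 7885} off along/across -0.0 -0.3 tilt [ 0.04 -0.08]
cover_plate 0.97 [416. 202.] {'c': (460.5, -481.9), 'med': array([ 461.8, -480.1]), 'wh': (88.5, 44.8), 'ang': 68.4, 'z': np.float64(8.9), 'n': 1876}
cover_plate 0.78 [260. 330.] {'c': (243.3, -261.5), 'med': array([ 244.9, -262.9]), 'wh': (86.5, 80.2), 'ang': -89.4, 'z': np.float64(16.1), 'n': 1820}
cover_plate 0.72 [184. 202.] {'c': (446.6, -154.9), 'med': array([ 449.6, -157. ]), 'wh': (119.6, 61.4), 'ang': -10.9, 'z': np.float64(12.0), 'n': 3059}
cm dx 12.90 dy -52.46 dz 1.12 twist 21.2 (or -158.8)  rows>=13.0 now [ 494.5 -349.3  258.3] jawyaw -178.4 q7 -1.06 F [-0.5 -0.1 -0.3]
scene {'c': (496.1, -350.0), 'med': array([ 498.5, -349.9]), 'wh': (125.8, 60.7), 'ang': 2.2, 'z': np.float64(125.1), 'n': 1077}
```

View pics/w11.png

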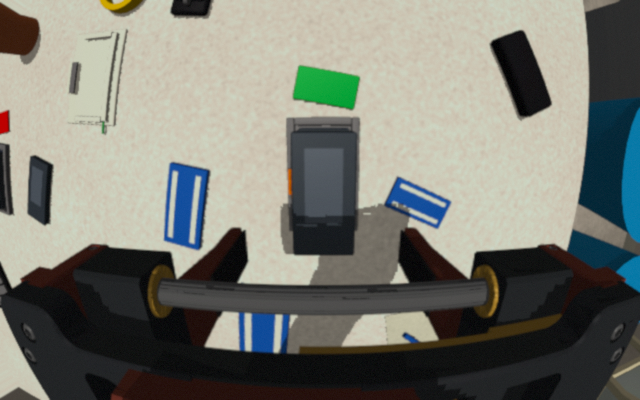

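Drive 3 is centred at (323,185). The last loose drive is at (468, 175).

```bash
python3 -m jog '[{"dx":0,"dy":-1.5,"dz":0,"twist":1,"fingers":8.78},{"dx":0,"dy":-4.5,"dz":0.1,"twist":3,"fingers":8.78},{"dx":0,"dy":-8.3,"dz":0.2,"twist":5,"fingers":8.78},{"dx":0,"dy":-12.3,"dz":0.3,"twist":7,"fingers":8.78},{"dx":0.5,"dy":-16.3,"dz":0.4,"twist":9,"fingers":8.78},{"dx":1.5,"dy":-20.2,"dz":0.5,"twist":11,"fingers":8.78},{"dx":2.5,"dy":-24,"dz":0.6,"twist":13,"fingers":8.78},{"dx":3.5,"dy":-27.8,"dz":0.7,"twist":15,"fingers":8.78},{"dx":4.5,"dy":-31.5,"dz":0.8,"twist":17,"fingers":8.78},{"dx":5.5,"dy":-35.3,"dz":0.9,"twist":19,"fingers":8.78},{"dx":6.5,"dy":-39,"dz":1,"twist":21,"fingers":8.78},{"dx":7.5,"dy":-42,"dz":1.1,"twist":21.2,"fingers":8.78}]'
python3 - <<'E'
from h import *
plan(.4685,.175,.13,-19.6)
E
```

```text
time_s: 39.8
ee_pos: [0.4717, 0.0727, 0.1842]
orientation: [0.121, -0.697, 0.12, 0.697]
ft_force: [-0.0, -1.0, -0.2]
gripper_width: 0.0878
cm dx 5.43 dy -9.52 dz 3.74 twist -0.0 (or 180.0)  rows>=2.8 now [471.7  72.7 184.2] jawyaw -199.6 q7 -2.27 F [-0.  -1.  -0.2]
```

```bash
python3 -m jog '[{"dx":1.5,"dy":-3,"dz":1.2,"twist":0,"fingers":8.78},{"dx":3,"dy":-6,"dz":2.4,"twist":0,"fingers":8.78},{"dx":4.5,"dy":-8.5,"dz":3.2,"twist":0,"fingers":8.78},{"dx":5.4,"dy":-9.7,"dz":3.7,"twist":0,"fingers":8.78},{"dx":5.4,"dy":-9.7,"dz":3.7,"twist":0,"fingers":8.78},{"dx":5.4,"dy":-9.7,"dz":3.7,"twist":0,"fingers":8.78},{"dx":5.4,"dy":-9.7,"dz":3.7,"twist":0,"fingers":8.78},{"dx":5.4,"dy":-9.7,"dz":3.7,"twist":0,"fingers":8.78}]'
python3 - <<'E'
from h import *
slab(.016,(.4685,.175),"w12.png"); plan(.4685,.175,.0205,-19.6)
E
```

```text
time_s: 40.47
ee_pos: [0.4707, 0.1724, 0.1313]
orientation: [-0.121, 0.697, -0.121, -0.696]
ft_force: [0.6, -0.3, -0.2]
gripper_width: 0.0882
slab {'c': (466.6, 176.5), 'med': array([471.2, 175.1]), 'wh': (120.9, 60.6), 'ang': -20.0, 'z': np.float64(16.2), 'n': 8718}
cm dx 11.09 dy -0.17 dz 0.31 twist -0.1 (or 179.9)  rows>=2.7 now [470.8 172.4 131.4] jawyaw -199.7 q7 -2.53 F [-0.2 -0.7  0.5]
```

View pics/w12.png

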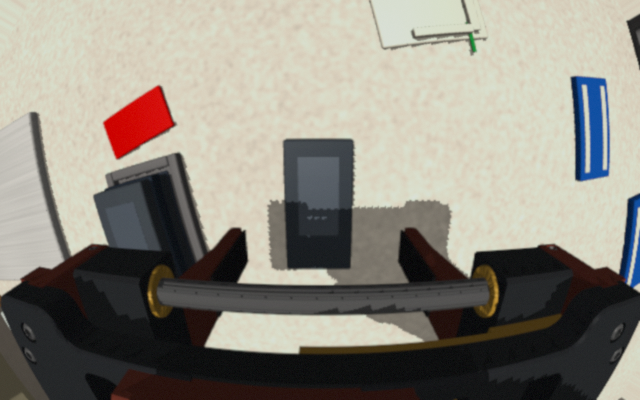

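```bash
python3 -m jog '[{"dx":0.5,"dy":-0.25,"dz":0.48,"twist":0,"fingers":8.78},{"dx":3,"dy":-0.25,"dz":0.48,"twist":0,"fingers":8.78},{"dx":6,"dy":-0.25,"dz":0.48,"twist":0,"fingers":8.78},{"dx":8.5,"dy":-0.25,"dz":0.48,"twist":0,"fingers":8.78},{"dx":9.7,"dy":-0.25,"dz":0.48,"twist":0,"fingers":8.78},{"dx":10.4,"dy":-0.25,"dz":0.48,"twist":0,"fingers":8.78},{"dx":10.8,"dy":-0.25,"dz":0.48,"twist":0,"fingers":8.78},{"dx":11,"dy":-0.25,"dz":0.48,"twist":0,"fingers":8.78},{"dx":11,"dy":-0.25,"dz":0.48,"twist":0,"fingers":8.78},{"dx":11,"dy":-0.25,"dz":0.48,"twist":0,"fingers":7.5},{"dx":11,"dy":-0.25,"dz":0.48,"twist":0,"fingers":6.6},{"dx":11,"dy":-0.25,"dz":0.48,"twist":0,"fingers":6}]' 25
python3 -m jog '[{"dx":0,"dy":0,"dz":0,"twist":0,"fingers":5.5},{"dx":0,"dy":0,"dz":0,"twist":0,"fingers":5.5},{"dx":0,"dy":0,"dz":0,"twist":0,"fingers":5.5},{"dx":0,"dy":0,"dz":0,"twist":0,"fingers":5.5},{"dx":-0.5,"dy":0,"dz":0,"twist":0,"fingers":5.5},{"dx":-2,"dy":0,"dz":0,"twist":0,"fingers":5.5},{"dx":-5,"dy":0,"dz":0,"twist":0,"fingers":5.5},{"dx":-8,"dy":0,"dz":0,"twist":0,"fingers":5.5},{"dx":-11,"dy":0,"dz":0,"twist":0,"fingers":5.5},{"dx":-14,"dy":0,"dz":0,"twist":0,"fingers":5.5},{"dx":-17.5,"dy":0,"dz":0,"twist":0,"fingers":5.5},{"dx":-18.5,"dy":0,"dz":0,"twist":0,"fingers":5.5}]'
python3 - <<'E'
from h import *
held(-.004); plan(.4952,-.3497,.21,1.6)
E
```

```text
time_s: 41.52
ee_pos: [0.467, 0.1778, 0.0215]
orientation: [-0.121, 0.697, -0.12, -0.696]
ft_force: [0.1, -0.2, -0.1]
gripper_width: 0.0711
time_s: 42.52
ee_pos: [0.4678, 0.1786, 0.2104]
orientation: [-0.121, 0.698, -0.119, -0.695]
ft_force: [0.5, -0.4, -2.6]
gripper_width: 0.0599
held: tool z -0.4 y -0.0 size 121.3 x 72.0 ang(z->y) -0.0 top x 4.9 tilt deg along y -0.03 z -0.10 n 19708 zext -61.1 60.2
cm dx -0.08 dy 48.85 dz -20.28 twist -21.2 (or 158.8)  rows>=12.7 now [468.1 178.6 210.1] jawyaw -199.6 q7 -2.49 F [ 0.5  1.4 -1.2]
```

```bash
python3 -m jog '[{"dx":0,"dy":1.5,"dz":-0.6,"twist":-1,"fingers":5.5},{"dx":0,"dy":4.3,"dz":-1.8,"twist":-3,"fingers":5.5},{"dx":0,"dy":8,"dz":-3.3,"twist":-5,"fingers":5.5},{"dx":0,"dy":11.7,"dz":-4.8,"twist":-7,"fingers":5.5},{"dx":0,"dy":15.4,"dz":-6.4,"twist":-9,"fingers":5.5},{"dx":0,"dy":19.1,"dz":-7.9,"twist":-11,"fingers":5.5},{"dx":0,"dy":22.8,"dz":-9.5,"twist":-13,"fingers":5.5},{"dx":0,"dy":26.5,"dz":-11,"twist":-15,"fingers":5.5},{"dx":0,"dy":30.2,"dz":-12.5,"twist":-17,"fingers":5.5},{"dx":0,"dy":33.9,"dz":-14,"twist":-19,"fingers":5.5},{"dx":0,"dy":37.5,"dz":-15.6,"twist":-21.2,"fingers":5.5},{"dx":0,"dy":40.5,"dz":-16.8,"twist":-21.2,"fingers":5.5}]'
python3 -m jog '[{"dx":0,"dy":0.5,"dz":0,"twist":0,"fingers":5.5},{"dx":0,"dy":1,"dz":0,"twist":0,"fingers":5.5},{"dx":0,"dy":1,"dz":0,"twist":0,"fingers":5.5},{"dx":0,"dy":1,"dz":0,"twist":0,"fingers":5.5}]'
python3 - <<'E'
from h import *
held(-.004); plan(.4952,-.3494,.17,1.6)
E
```

```text
time_s: 43.57
ee_pos: [0.4873, -0.2632, 0.2036]
orientation: [-0.01, -0.706, -0.01, 0.708]
ft_force: [0.2, -0.2, -1.8]
gripper_width: 0.0598
time_s: 43.9
ee_pos: [0.4888, -0.2686, 0.2047]
orientation: [-0.01, -0.706, -0.011, 0.708]
ft_force: [-0.8, -0.4, -2.9]
gripper_width: 0.0596
held: tool z 0.2 y -0.0 size 121.4 x 72.0 ang(z->y) -0.0 top x 5.0 tilt deg along y 0.03 z -0.13 n 19700 zext -60.5 60.9
cm dx 3.50 dy 8.12 dz -0.37 twist 0.1 (or -179.9)  rows>=2.1 now [ 489.1 -268.4  205.1] jawyaw -178.3 q7 -1.19 F [ 0.  -0.3 -2.1]
```

```bash
python3 -m jog '[{"dx":0,"dy":2,"dz":-0.1,"twist":0,"fingers":5.5},{"dx":0,"dy":4.5,"dz":-0.4,"twist":0,"fingers":5.5},{"dx":0,"dy":6.5,"dz":-0.4,"twist":0,"fingers":5.5},{"dx":1,"dy":7.7,"dz":-0.4,"twist":0,"fingers":5.5},{"dx":2.5,"dy":7.9,"dz":-0.4,"twist":0,"fingers":5.5},{"dx":4,"dy":7.9,"dz":-0.4,"twist":0,"fingers":5.5},{"dx":4.8,"dy":7.9,"dz":-0.4,"twist":0,"fingers":5.5},{"dx":5.2,"dy":7.9,"dz":-0.4,"twist":0,"fingers":5.5},{"dx":5.2,"dy":7.9,"dz":-0.4,"twist":0,"fingers":5.5},{"dx":5.2,"dy":7.9,"dz":-0.4,"twist":0,"fingers":5.5},{"dx":5.2,"dy":7.9,"dz":-0.4,"twist":0,"fingers":5.5}]'
python3 - <<'E'
from h import *
held(-.004);plan(.4953,-.3494,.1465,1.6)
E
```

```text
time_s: 44.87
ee_pos: [0.4959, -0.3489, 0.1547]
orientation: [0.01, 0.707, 0.01, -0.707]
ft_force: [1.2, -0.4, -2.9]
gripper_width: 0.0597
held: tool z -0.1 y -0.1 size 120.7 x 71.8 ang(z->y) -0.0 top x 5.0 tilt deg along y -0.00 z -0.12 n 19671 zext -60.5 60.2
cm dx 0.83 dy 0.03 dz 0.05 twist 0.0 (or -180.0)  rows>=0.2 now [ 495.8 -349.1  154.8] jawyaw -178.4 q7 -1.08 F [ 0.1 -0.8 -3. ]
```

```bash
python3 -m jog '[{"dx":0.2,"dy":0,"dz":0.05,"twist":0,"fingers":5.5},{"dx":0.45,"dy":0,"dz":0.05,"twist":0,"fingers":5.5},{"dx":0.6,"dy":0,"dz":0.05,"twist":0,"fingers":5.5},{"dx":0.7,"dy":0,"dz":0.05,"twist":0,"fingers":5.5},{"dx":0.75,"dy":0,"dz":0.05,"twist":0,"fingers":5.5},{"dx":0.75,"dy":0,"dz":0.05,"twist":0,"fingers":5.5},{"dx":0.75,"dy":0,"dz":0.05,"twist":0,"fingers":5.5}]'
python3 -m jog '[{"dx":0.05,"dy":0,"dz":0,"twist":0,"fingers":5.5},{"dx":0.05,"dy":0,"dz":0,"twist":0,"fingers":5.5},{"dx":0.05,"dy":0,"dz":0,"twist":0,"fingers":5.5}]'
```

```text
time_s: 45.5
ee_pos: [0.4947, -0.3491, 0.1465]
orientation: [-0.01, -0.707, -0.01, 0.707]
ft_force: [-1.5, 0.9, -0.5]
gripper_width: 0.0598
time_s: 45.75
ee_pos: [0.4947, -0.3491, 0.1465]
orientation: [0.01, 0.707, 0.01, -0.707]
ft_force: [-3.5, 1.8, 6.4]
gripper_width: 0.0596
```

Contact. Releasing.

```bash
python3 -m jog '[{"dx":-0.03,"dy":0,"dz":0,"twist":0,"fingers":5.5},{"dx":-0.03,"dy":0,"dz":0,"twist":0,"fingers":6.1},{"dx":-0.03,"dy":0,"dz":0,"twist":0,"fingers":6.3},{"dx":-0.03,"dy":0,"dz":0,"twist":0,"fingers":6.8},{"dx":-0.03,"dy":0,"dz":0,"twist":0,"fingers":7.6},{"dx":-0.03,"dy":0,"dz":0,"twist":0,"fingers":8.4},{"dx":-0.03,"dy":0,"dz":0,"twist":0,"fingers":8.78},{"dx":-0.03,"dy":0,"dz":0,"twist":0,"fingers":8.78}]'
python3 -m jog '[{"dx":-0.5,"dy":0,"dz":0,"twist":0,"fingers":8.78},{"dx":-2,"dy":0,"dz":0,"twist":0,"fingers":8.78},{"dx":-4,"dy":0,"dz":0,"twist":0,"fingers":8.78},{"dx":-7,"dy":0,"dz":0,"twist":0,"fingers":8.78},{"dx":-10,"dy":0,"dz":0,"twist":0,"fingers":8.78},{"dx":-12,"dy":0,"dz":0,"twist":0,"fingers":8.78},{"dx":-13,"dy":0,"dz":0,"twist":0,"fingers":8.78},{"dx":-13,"dy":0,"dz":0,"twist":0,"fingers":8.78},{"dx":-13,"dy":0,"dz":0,"twist":0,"fingers":8.78},{"dx":-13,"dy":0,"dz":0,"twist":0,"fingers":8.78}]'
python3 - <<'E'
from h import *
pile(.1415,"w13.png"); look("cover_plate"); look("drive"); plan(.4465,-.1545,.13,-11.2)
c,p,P=cloud("scene")
m=(np.abs(p[...,2]-.1415)<.006)&(np.hypot(p[...,0]-.495,p[...,1]+.3505)<.09)
print("scene",rect(p,m)); cv2.imwrite("pics/s13.png",c["color"][:,:,::-1])
for r in manip.regions_of("scene","cover_plate"): print(r["score"],r["at"],rect(p,r["mask"]))
E
```

```text
time_s: 46.42
ee_pos: [0.4948, -0.3491, 0.1461]
orientation: [0.01, 0.707, 0.01, -0.707]
ft_force: [0.1, -0.1, 0.2]
gripper_width: 0.0872
time_s: 47.25
ee_pos: [0.4941, -0.3487, 0.2745]
orientation: [-0.009, -0.706, -0.01, 0.708]
ft_force: [0.5, -0.7, -0.6]
gripper_width: 0.088
pile {'c': (494.7, -350.2), 'med': array([ 498.2, -350.4]), 'wh': (120.4, 60.6), 'ang': 1.9, 'z': np.float64(141.4), 'n': 7838} off along/across -0.4 0.3 tilt [ 0.08 -0.06]
cover_plate 0.86 [264. 329.] {'c': (256.1, -263.2), 'med': array([ 234.6, -261.4]), 'wh': (142.0, 80.6), 'ang': -5.3, 'z': np.float64(16.0), 'n': 1814}
cover_plate 0.82 [189. 199.] {'c': (446.8, -155.1), 'med': array([ 449.8, -157.4]), 'wh': (120.7, 60.9), 'ang': -11.1, 'z': np.float64(12.0), 'n': 2898}
cover_plate 0.56 [412. 198.] {'c': (460.9, -482.0), 'med': array([ 461.8, -480. ]), 'wh': (88.6, 44.9), 'ang': 69.1, 'z': np.float64(8.9), 'n': 1759}
drive 0.76 [324. 193.] {'c': (494.8, -350.2), 'med': array([ 498.1, -350.2]), 'wh': (120.4, 60.7), 'ang': 1.8, 'z': np.float64(141.4), 'n': 7949}
cm dx 14.53 dy -19.55 dz 4.24 twist 12.8 (or -167.2)  rows>=5.9 now [ 494.5 -348.9  275.1] jawyaw -178.4 q7 -1.06 F [-1.1  0.3  0. ]
scene {'c': (495.3, -349.0), 'med': array([ 498.6, -348.9]), 'wh': (124.3, 59.5), 'ang': 1.8, 'z': np.float64(141.1), 'n': 1072}
0.9 [271.1, 202.9] {'c': (448.0, -153.8), 'med': array([ 450.4, -154. ]), 'wh': (123.3, 60.1), 'ang': -11.6, 'z': np.float64(12.1), 'n': 825}
0.88 [232.5, 147.2] {'c': (246.9, -261.3), 'med': array([ 252.3, -261.5]), 'wh': (166.7, 80.4), 'ang': -5.0, 'z': np.float64(16.0), 'n': 1202}
```

View pics/s13.png

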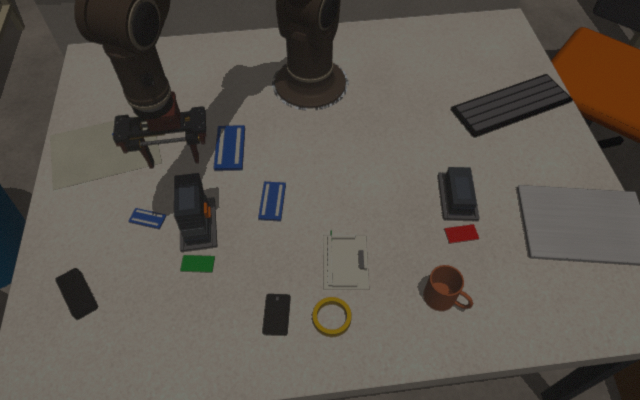

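All the loose drives are piled. The middle plate is still at (271,203), which is (447, -155) mm.

```bash
python3 -m jog '[{"dx":0,"dy":-1.5,"dz":0.3,"twist":1,"fingers":8.78},{"dx":0,"dy":-4,"dz":0.9,"twist":3,"fingers":8.78},{"dx":0,"dy":-7,"dz":1.5,"twist":5,"fingers":8.78},{"dx":0,"dy":-10.5,"dz":2.3,"twist":7,"fingers":8.78},{"dx":0.5,"dy":-14,"dz":3,"twist":9,"fingers":8.78},{"dx":3,"dy":-16.5,"dz":3.6,"twist":11,"fingers":8.78},{"dx":6,"dy":-18.5,"dz":4,"twist":12.8,"fingers":8.78},{"dx":9.5,"dy":-19.5,"dz":4.2,"twist":12.8,"fingers":8.78},{"dx":12.5,"dy":-19.5,"dz":4.2,"twist":12.8,"fingers":8.78},{"dx":14.5,"dy":-19.5,"dz":4.2,"twist":12.8,"fingers":8.78},{"dx":14.5,"dy":-19.5,"dz":4.2,"twist":12.8,"fingers":8.78},{"dx":14.5,"dy":-19.5,"dz":4.2,"twist":12.8,"fingers":8.78}]'
python3 -m jog '[{"dx":0,"dy":0,"dz":0,"twist":0,"fingers":8.78},{"dx":0,"dy":0,"dz":0,"twist":0,"fingers":8.78},{"dx":0,"dy":0,"dz":0,"twist":0,"fingers":8.78}]'
python3 - <<'E'
from h import *
slab(.012,(.4467,-.1546),"w14.png"); plan(.4467,-.1546,.0195,-11.2)
E
```

```text
time_s: 48.6
ee_pos: [0.4469, -0.1551, 0.1308]
orientation: [0.069, -0.703, 0.069, 0.704]
ft_force: [0.5, -0.1, 0.7]
gripper_width: 0.0877
time_s: 48.85
ee_pos: [0.4483, -0.1557, 0.1325]
orientation: [-0.069, 0.705, -0.069, -0.703]
ft_force: [0.1, -0.3, -0.5]
gripper_width: 0.0875
slab {'c': (446.3, -154.2), 'med': array([ 449.8, -155.2]), 'wh': (120.0, 61.0), 'ang': -10.9, 'z': np.float64(12.2), 'n': 8466}
cm dx 11.28 dy -0.09 dz 0.19 twist -0.0 (or 180.0)  rows>=2.7 now [ 448.1 -155.7  132.3] jawyaw -191.2 q7 -1.63 F [ 0.6  0.6 -0.2]
```

View pics/w14.png

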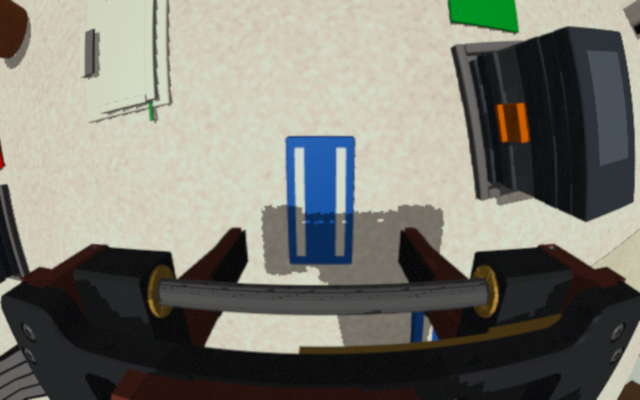

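```bash
python3 -m jog '[{"dx":0.5,"dy":-0.12,"dz":0.2,"twist":0,"fingers":8.78},{"dx":3,"dy":-0.12,"dz":0.2,"twist":0,"fingers":8.78},{"dx":6,"dy":-0.12,"dz":0.2,"twist":0,"fingers":8.78},{"dx":8.5,"dy":-0.12,"dz":0.2,"twist":0,"fingers":8.78},{"dx":9.7,"dy":-0.12,"dz":0.2,"twist":0,"fingers":8.78},{"dx":10.4,"dy":-0.12,"dz":0.2,"twist":0,"fingers":8.78},{"dx":10.9,"dy":-0.12,"dz":0.2,"twist":0,"fingers":8.78},{"dx":11.2,"dy":-0.12,"dz":0.2,"twist":0,"fingers":8.78},{"dx":11.25,"dy":-0.12,"dz":0.2,"twist":0,"fingers":8.78},{"dx":11.25,"dy":-0.12,"dz":0.2,"twist":0,"fingers":7.5},{"dx":11.25,"dy":-0.12,"dz":0.2,"twist":0,"fingers":6.6},{"dx":11.25,"dy":-0.12,"dz":0.2,"twist":0,"fingers":6}]' 20
python3 -m jog '[{"dx":0,"dy":0,"dz":0,"twist":0,"fingers":5.5},{"dx":0,"dy":0,"dz":0,"twist":0,"fingers":5.5},{"dx":0,"dy":0,"dz":0,"twist":0,"fingers":5.5},{"dx":0,"dy":0,"dz":0,"twist":0,"fingers":5.5},{"dx":-0.5,"dy":0,"dz":0,"twist":0,"fingers":5.5},{"dx":-2,"dy":0,"dz":0,"twist":0,"fingers":5.5},{"dx":-5,"dy":0,"dz":0,"twist":0,"fingers":5.5},{"dx":-8,"dy":0,"dz":0,"twist":0,"fingers":5.5},{"dx":-11,"dy":0,"dz":0,"twist":0,"fingers":5.5},{"dx":-14,"dy":0,"dz":0,"twist":0,"fingers":5.5},{"dx":-17.5,"dy":0,"dz":0,"twist":0,"fingers":5.5},{"dx":-20,"dy":0,"dz":0,"twist":0,"fingers":5.5}]'
python3 - <<'E'
from h import *
held(-.0075); plan(.4952,-.3495,.22,1.6)
E
```

```text
time_s: 49.9
ee_pos: [0.4461, -0.1539, 0.0193]
orientation: [-0.069, 0.704, -0.069, -0.703]
ft_force: [-0.3, -0.6, -0.2]
gripper_width: 0.0711
time_s: 50.9
ee_pos: [0.4457, -0.1537, 0.2215]
orientation: [-0.069, 0.704, -0.069, -0.703]
ft_force: [0.1, -1.3, -1.4]
gripper_width: 0.0596
held: tool z -0.5 y -0.0 size 120.4 x 71.8 ang(z->y) -0.0 top x 6.8 tilt deg along y -0.04 z -0.16 n 19252 zext -60.7 59.7
cm dx 0.63 dy 18.23 dz -8.44 twist -12.8 (or 167.2)  rows>=4.8 now [ 447.8 -154.2  225.4] jawyaw -191.2 q7 -1.59 F [ 2.6 -0.7  1.5]
```

```bash
python3 -m jog '[{"dx":0,"dy":1.5,"dz":-0.7,"twist":-1,"fingers":5.5},{"dx":0,"dy":4,"dz":-1.8,"twist":-3,"fingers":5.5},{"dx":0,"dy":7,"dz":-3.2,"twist":-6,"fingers":5.5},{"dx":0,"dy":10.2,"dz":-4.7,"twist":-9,"fingers":5.5},{"dx":0,"dy":13.2,"dz":-6.1,"twist":-12,"fingers":5.5},{"dx":0,"dy":15.7,"dz":-7.3,"twist":-12.8,"fingers":5.5},{"dx":0,"dy":17.3,"dz":-8,"twist":-12.8,"fingers":5.5},{"dx":0,"dy":18,"dz":-8.4,"twist":-12.8,"fingers":5.5},{"dx":0,"dy":18,"dz":-8.4,"twist":-12.8,"fingers":5.5},{"dx":0,"dy":18,"dz":-8.4,"twist":-12.8,"fingers":5.5},{"dx":0,"dy":18,"dz":-8.4,"twist":-12.8,"fingers":5.5},{"dx":0,"dy":18,"dz":-8.4,"twist":-12.8,"fingers":5.5}]'
python3 - <<'E'
from h import *
held(-.0075); plan(.4950,-.3496,.166,1.6)
E
```

```text
time_s: 51.95
ee_pos: [0.4932, -0.3449, 0.2188]
orientation: [0.01, 0.707, 0.011, -0.707]
ft_force: [0.3, 0.2, -0.5]
gripper_width: 0.0595
held: tool z -0.2 y 0.0 size 120.4 x 72.0 ang(z->y) 0.1 top x 6.9 tilt deg along y -0.03 z -0.17 n 19247 zext -60.4 60.0
cm dx 5.29 dy 0.44 dz -0.16 twist 0.1 (or -179.9)  rows>=1.3 now [ 493.2 -345.2  218.9] jawyaw -178.3 q7 -1.08 F [-0.3 -0.5 -1.6]
```

```bash
python3 -m jog '[{"dx":0.5,"dy":0.3,"dz":-0.2,"twist":0,"fingers":5.5},{"dx":1.8,"dy":0.3,"dz":-0.2,"twist":0,"fingers":5.5},{"dx":3.2,"dy":0.3,"dz":-0.2,"twist":0,"fingers":5.5},{"dx":4.2,"dy":0.3,"dz":-0.2,"twist":0,"fingers":5.5},{"dx":4.8,"dy":0.3,"dz":-0.2,"twist":0,"fingers":5.5},{"dx":5.2,"dy":0.3,"dz":-0.2,"twist":0,"fingers":5.5},{"dx":5.2,"dy":0.3,"dz":-0.2,"twist":0,"fingers":5.5},{"dx":5.2,"dy":0.3,"dz":-0.2,"twist":0,"fingers":5.5},{"dx":5.2,"dy":0.3,"dz":-0.2,"twist":0,"fingers":5.5}]'
python3 - <<'E'
from h import *
plan(.4950,-.3496,.1605,1.6)
E
```

```text
time_s: 52.75
ee_pos: [0.4955, -0.3498, 0.1673]
orientation: [0.01, 0.707, 0.01, -0.707]
ft_force: [-0.4, -0.7, -1.6]
gripper_width: 0.0597
cm dx 0.68 dy -0.02 dz 0.05 twist -0.0 (or 180.0)  rows>=0.2 now [ 495.5 -349.8  167.3] jawyaw -178.4 q7 -1.08 F [-0.4 -0.7 -1.6]
```

```bash
python3 -m jog '[{"dx":0.2,"dy":-0.02,"dz":0.03,"twist":0,"fingers":5.5},{"dx":0.4,"dy":-0.02,"dz":0.03,"twist":0,"fingers":5.5},{"dx":0.5,"dy":-0.02,"dz":0.03,"twist":0,"fingers":5.5},{"dx":0.57,"dy":-0.02,"dz":0.03,"twist":0,"fingers":5.5},{"dx":0.6,"dy":-0.02,"dz":0.03,"twist":0,"fingers":5.5},{"dx":0.6,"dy":-0.02,"dz":0.03,"twist":0,"fingers":5.5},{"dx":0.6,"dy":-0.02,"dz":0.03,"twist":0,"fingers":5.5}]'
python3 -m jog '[{"dx":0.05,"dy":0,"dz":0,"twist":0,"fingers":5.5},{"dx":0.05,"dy":0,"dz":0,"twist":0,"fingers":5.5},{"dx":0.05,"dy":0,"dz":0,"twist":0,"fingers":5.5}]'
```

```text
time_s: 53.33
ee_pos: [0.4948, -0.3494, 0.1607]
orientation: [0.01, 0.707, 0.01, -0.707]
ft_force: [0.7, 0.0, -1.7]
gripper_width: 0.0599
time_s: 53.58
ee_pos: [0.4949, -0.3494, 0.1603]
orientation: [0.01, 0.707, 0.01, -0.707]
ft_force: [-0.1, -0.0, 0.1]
gripper_width: 0.0596
```

```bash
python3 -m jog '[{"dx":0.03,"dy":0,"dz":0,"twist":0,"fingers":5.5},{"dx":0.03,"dy":0,"dz":0,"twist":0,"fingers":5.5},{"dx":0.03,"dy":0,"dz":0,"twist":0,"fingers":5.5}]'
```

```text
time_s: 53.83
ee_pos: [0.4949, -0.3495, 0.1603]
orientation: [0.01, 0.707, 0.01, -0.707]
ft_force: [-1.7, 0.8, 4.0]
gripper_width: 0.0599
```

Contact. Releasing and lifting clear.

```bash
python3 -m jog '[{"dx":0,"dy":0,"dz":0,"twist":0,"fingers":5.5},{"dx":0,"dy":0,"dz":0,"twist":0,"fingers":6.1},{"dx":0,"dy":0,"dz":0,"twist":0,"fingers":6.3},{"dx":0,"dy":0,"dz":0,"twist":0,"fingers":6.8},{"dx":0,"dy":0,"dz":0,"twist":0,"fingers":7.6},{"dx":0,"dy":0,"dz":0,"twist":0,"fingers":8.4},{"dx":0,"dy":0,"dz":0,"twist":0,"fingers":8.78},{"dx":0,"dy":0,"dz":0,"twist":0,"fingers":8.78}]'
python3 -m jog '[{"dx":-0.5,"dy":0,"dz":0,"twist":0,"fingers":8.78},{"dx":-2,"dy":0,"dz":0,"twist":0,"fingers":8.78},{"dx":-4,"dy":0,"dz":0,"twist":0,"fingers":8.78},{"dx":-7,"dy":0,"dz":0,"twist":0,"fingers":8.78},{"dx":-10,"dy":0,"dz":0,"twist":0,"fingers":8.78},{"dx":-12,"dy":0,"dz":0,"twist":0,"fingers":8.78},{"dx":-13,"dy":0,"dz":0,"twist":0,"fingers":8.78},{"dx":-13,"dy":0,"dz":0,"twist":0,"fingers":8.78},{"dx":-13,"dy":0,"dz":0,"twist":0,"fingers":8.78},{"dx":-13,"dy":0,"dz":0,"twist":0,"fingers":8.78}]'
python3 - <<'E'
from h import *
pile(.1535,"w15.png")
for cam in ["scene","side"]:
    c,p,P=cloud(cam); cv2.imwrite("pics/%s15.png"%cam,c["color"][:,:,::-1])
    m=(np.abs(p[...,2]-.1535)<.006)&(np.hypot(p[...,0]-.495,p[...,1]+.3505)<.09)
    print(cam,rect(p,m))
    for l in ["mug","mouse","tape_roll","tray_a"]:
        for r in manip.regions_of(cam,l)[:2]: print(l,rect(p,r["mask"])["c"])
E
```

```text
time_s: 54.5
ee_pos: [0.4948, -0.3494, 0.1598]
orientation: [-0.01, -0.707, -0.01, 0.707]
ft_force: [0.0, -1.0, -0.1]
gripper_width: 0.0875
time_s: 55.33
ee_pos: [0.4941, -0.349, 0.2881]
orientation: [-0.009, -0.706, -0.01, 0.708]
ft_force: [0.3, -0.6, -0.9]
gripper_width: 0.0877
pile {'c': (495.6, -350.7), 'med': array([ 498.9, -350.5]), 'wh': (118.8, 60.5), 'ang': 1.9, 'z': np.float64(153.4), 'n': 7676} off along/across 0.5 -0.2 tilt [ 0.01 -0.09]
scene {'c': (495.7, -350.1), 'med': array([ 499.5, -349.5]), 'wh': (123.2, 60.7), 'ang': 2.1, 'z': np.float64(153.0), 'n': 1088}
mug (495.7, -350.0)
mouse (773.1, -167.3)
tape_roll (791.6, -40.4)
tray_a (493.0, 339.6)
tray_a (509.5, -325.4)
side {'c': (493.9, -343.9), 'med': array([ 491.3, -342.5]), 'wh': (121.7, 69.6), 'ang': 4.7, 'z': np.float64(152.1), 'n': 536}
mug (766.1, 224.5)
mouse (770.4, -159.7)
tape_roll (787.1, -36.0)
tray_a (492.1, 344.7)
tray_a (485.5, -320.7)
```

View pics/w15.png

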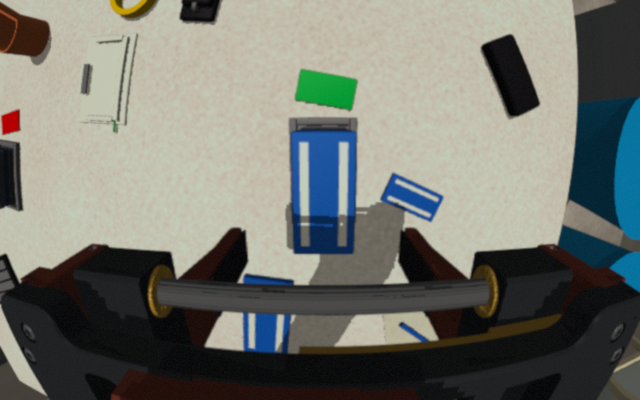

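View pics/side15.png

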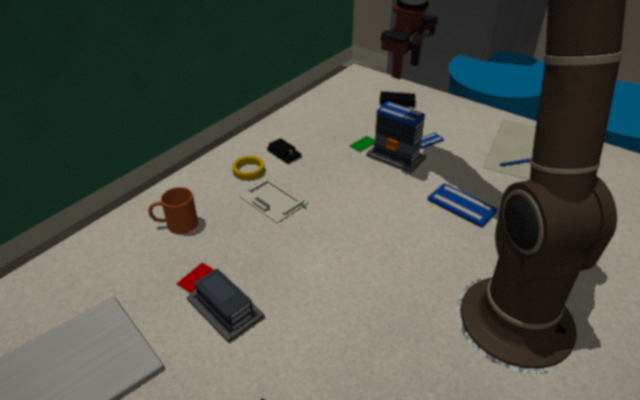

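The pile is straight, with the blue plate on top at (323,190) in the wrist view and at (400,112) in the side view. The bystanders have not moved, so I'm handing in.

```bash
python3 -c "
from workcell import manip
print(manip.hand_in())"
```

```text
the job is handed in; nothing more can be done
None
```

I unclipped the docked drive, laid it on the pile in the green-tag tray, then stacked the four loose drives on it and put the middle-sized blue cover plate on top. Each piece was lowered until the wrist force showed contact, which I took as the cue to let go. The largest net push at contact was about 8 N. The job was handed in at about 56 s.

**Pile:** the wrist camera has the plate on top within 0.5 mm of the tray's centre, yaw 1.9° against the tray's 1.6°, with tilt under 0.1° and its top at 153 mm. The scene camera agrees within about 1 mm.

**Everything else:** the mug, mouse, tape roll and red-tag tray show no movement beyond the 1–3 mm measurement scatter, and the gripper is open and well above the pile.

**Disagreements:**
- The first loose drive sits about 1.5 mm to the side (-y), and I left it there.
- The docked drive read about 0.9 mm off to the same side, and I left that too.
- The side camera reads the pile 5–6 mm off, as it did for everything from the start, and gives a rougher yaw of 4.7°. I put this down to its calibration.
- In the last scene view the recogniser's best match for "mug" was the pile. The side view shows the mug where it stood.

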